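# Stand the cased laundry brushes heavy end down

## Task

The two closed cases on the worktop, one yellow and one lilac, each hold a battery brush, and nothing outside shows which end the heavy battery is in. One case at a time, lift it level by its middle to feel which end is heavy, then stand it upright in the shallow tray on the glass shelf, heavy end down, so that the machine's spin cannot topple it. Set each one down gently in the tray, without dropping it or knocking it on the shelf, and leave the bottle, the tin, the scoop and the hand brush where they are.

Things in the scene. Friction and masses are not known exactly. Their poses are not given: they have to be found in the camera images.
- case_yellow: closed yellow brush case lying on the worktop: rounded square bar 144 mm long, 34 x 34 mm across, both ends flat and alike, grey seam round its middle; about 0.34 kg. Origin at its very centre, x axis along its length, y and z square to its sides. One end is heavy (centre of mass 28 mm from the middle); it does not show, the axes do not tell it, and the two cases differ.
- case_lilac: closed lilac brush case, same size, weight, make and axes as the yellow one; feel for its heavy end separately. Either case, gripped across two opposite sides at mid-length with 40 N or more, stays level in the fingers when lifted and pulls on the wrist by about 0.1 N m, its heavy end downwards.
- tray: shallow dark grey tray fixed on the glass shelf, 130 mm (its x) by 210 mm (its y) outside, floor 4 mm thick, walls 4 mm thick, rim 12 mm above its underside (8 mm above its inner floor). Origin at the centre of its underside, z up. Both cases stand anywhere on its floor.
- shelf: fixed glass shelf, 160 mm (its x) by 440 mm (its y), 8 mm thick, its upper face 100 mm above the worktop, on four chrome pins; a small chrome spring clip is fixed to its +x edge and stands out 40 mm. Origin on the worktop under the middle of the shelf, z up.
- bottle: closed turquoise bottle with a white cap, 62 mm in diameter, 135 mm tall, standing on the shelf at one end beside the tray; origin at the centre of its base. Leave it.
- tin: aluminium tin with a screw-top lid, 69 mm in diameter, 76 mm tall, standing on the shelf at the other end beside the tray; origin at the centre of its base. Leave it.
- scoop: black plastic measuring scoop standing on the worktop, cup 54 mm in diameter and 34 mm tall, flat handle reaching 108 mm from the cup's axis along its -x; origin at the centre of the cup's base. Leave it.
- brush: white silicone hand brush lying on the worktop, 90 x 50 mm, 52 mm tall with its bow handle; origin at the centre of its underside. Leave it.
There are look-alikes about, which are no part of the job. There is more than one size of the case_yellow; the one meant has the size given above. Of the things that look like the case_lilac, take the one that is farthest to the robot's right at the start.

How it is judged:
By the outcome, as a careful person would: the job done as asked, in the order asked, and still so for the second after the job is handed in, with the robot touching nothing.
It also fails if it takes over 72 s, if anything falls off the work surface, if the arm or the gripper's body presses on something with over 40 N, if the wrist force passes 120 N, or if a joint passes its speed limit or range.

## Robot

A 6-joint arm with a two-finger parallel gripper is mounted at the origin on the work surface. World frame = base frame: x ahead of the robot, y to its left, z up, the work surface at z = 0. Lengths are in m, angles in rad, forces in N, time in s.
With the tool pointing down it reaches from about 0.375 to 0.9 m from the base axis. Payload 3.1 kg.
Tool frame: the origin (TCP) lies midway between the tips of the shut fingers; the grasp point (between the pads) lies 19 mm behind it; z points along the fingers, y is the direction in which the jaws open and shut (so a half turn about z gives the same grasp; the last joint's range is limited). The gripper opens to 85 mm and grips with 20 to 120 N. Pads are 22 mm wide; open, the fingers measure 114 mm over their backs; the gripper's body (76 mm by 85 mm) begins 54 mm behind the grasp point. The pads swing forward as they close: fully open they stand 13 mm farther back than shut.
Start: joints at [0.951, 0.527, 1.433, -0, 1.181, -0.178], TCP at [0.267, 0.565, 0.231] pointing down, gripper open.
Joint ranges: [-3.08, 3.08], [-0.75, 2.2], [0.22, 2.44], [-1.43, 4.57], [0, 2.65], [-2.85, 2.85]. Speed limits (rad/s): [2.79, 2.79, 3.14, 3.14, 3.14, 3.14].

## Interface

Orientations are given as a unit quaternion [x, y, z, w].
In Python, from station import manip gives the robot as it stands.
- The arm moves only by the tool servo_tool, never from a script. Its argument "increments" is a list of rows, each an object with "hand": the closure, from 0 (fully open) to 1 (shut); "travel": the shift along the tool's x, y, z in mm, a list of three; "yaw": the turn about the tool's z in degrees. A call has 1 to 20 rows; each row shifts and turns the commanded pose from where the row before left it, along the tool's axes as they then stand; what a row does not reach is not made up. A row lasts 1/10 s, in which the tool goes at most 50 mm and 8.59 degrees, less where a joint would pass 70% of its speed; a pose out of reach is approached as far as the arm can. A call with a gripper value outside its range is refused whole. The fingers move at their own pace and stop on an object; "newtons" is the grip in N (left out, the last holds). Time passes only in rows, so rows that do not move let the fingers close. It gives the time, the measured TCP pose, the force and the opening at its end, in the units of the state.
- manip.sense(): the state, without advancing time (a new reading comes with each control period).
- manip.snapshot(name): name is "scene" or "top"; returns a dict with "pixels" (400x640x3 uint8, blue, green, red), "fx", "fy", "cx", "cy" (pixels), "R" (3x3) and "t" (3): a world point X has camera coordinates R X + t. Camera axes: x right, y down, z forward; pixel columns grow to the right and rows downward; lengths in m; the calibration is good to about 2 mm. A picture is of the moment at which its call begins. There is no depth.
- manip.sign_off(): hands the job in, once; it reports no verdict.
The state is a dict: "t": time; "q": joint angles; "qd": joint speeds; "tau": joint torques, N m; "tcp_pos": TCP position; "tool_rot": TCP orientation; "force": force on the tool from outside, world axes, zero at the start; "ft_torque": the same for the moment, N m; "finger_gap": opening from 0.0 (shut) to 1.0 (fully open).
Only numpy, scipy, OpenCV 4.12 (cv2) and the standard library are available. Lean on these libraries where they do the work, as an engineer would, in place of code of your own. Each camera call takes 0.05 s, during which the arm holds its last target.

## Working session

There is one attempt and no reset: what is moved stays moved. The work goes in short steps, Python scripts to look and compute and a tool call to move; the robot and the scene stay as the last step left them, time stands still between calls to the robot, and variables do not carry over. Pictures are saved under pics/ and viewed, and the job is handed in when it is done.

Besides the shell and the picture viewer there is one more tool, called after "Request:" by a JSON object that holds its "api" and its "payload", one argument or row to a line. servo_tool: Moves the arm, as the interface text tells. Its arguments: {"type":"object","properties":{"increments":{"type":"array","items":{"type":"object","properties":{"hand":{"type":"number"},"travel":{"type":"array","items":{"type":"number"}},"yaw":{"type":"number"}}}},"newtons":{"type":"number"}},"required":["increments"]}

```bash
mkdir -p pics; ls
cat > h.py <<'E'
from station import manip
import numpy as np, cv2, json
def snap(name,fn):
    s=manip.snapshot(name); im=np.array(s["pixels"],dtype=np.uint8); cv2.imwrite(f"pics/{fn}.png",im)
    np.savez(f"{fn}.npz",im=im,K=[s["fx"],s["fy"],s["cx"],s["cy"]],R=s["R"],t=s["t"]); return s
def load(fn): return np.load(f"{fn}.npz")
def ray(d,u,v):
    fx,fy,cx,cy=d["K"];R=np.array(d["R"]);t=np.array(d["t"])
    return -R.T@t, R.T@np.array([(u-cx)/fx,(v-cy)/fy,1])
def unp(d,u,v,z):
    c,r=ray(d,u,v); return c+r*(z-c[2])/r[2]
def proj(d,X):
    fx,fy,cx,cy=d["K"];p=np.array(d["R"])@np.array(X)+np.array(d["t"]); return np.array([fx*p[0]/p[2]+cx,fy*p[1]/p[2]+cy])
def crop(fn,out,x0,y0,x1,y1,k):
    im=cv2.imread(f"pics/{fn}.png")[y0:y1,x0:x1]; cv2.imwrite(f"pics/{out}.png",cv2.resize(im,None,fx=k,fy=k,interpolation=cv2.INTER_CUBIC))
E
python3 - <<'E'
from h import *
snap("scene","s0");snap("top","t0")
for n in("s0","t0"):
    d=load(n);print(d["K"],d["R"],-d["R"].T@d["t"])
print(manip.sense())
E
```

```text
pics
[458.43489266 458.43489266 317.43122144 199.57038293] [[-0.27762508  0.9606593  -0.00761746]
 [ 0.77538502  0.21938643 -0.5921551 ]
 [-0.56718814 -0.17030357 -0.80578801]] [1.16555632 0.27770671 1.07488548]
[442.11242484 442.11242484 315.53972577 208.09840547] [[-0.00646768 -0.99979334 -0.01927277]
 [-0.99595758  0.00816723 -0.08945281]
 [ 0.08959173  0.01861631 -0.99580458]] [0.34988558 0.04363376 1.59454484]
{'t': 0.1, 'q': array([ 9.50520793e-01,  5.28389137e-01,  1.43375352e+00,  1.21423215e-05,
        1.18146723e+00, -1.78513624e-01]), 'qd': array([ 0.00038568, -0.00393644, -0.00438337,  0.00030142, -0.00019314,
       -0.00156963]), 'tau': array([-3.86081701e-04, -4.43304563e+01, -1.78586125e+01, -2.35029765e-04,
        3.86958549e-03,  3.79532523e-06]), 'tcp_pos': array([0.26680147, 0.56447188, 0.23042829]), 'tool_rot': array([ 2.19091402e-01,  9.75703818e-01, -9.27053674e-04, -3.97384711e-04]), 'force': array([-0.68262683,  0.20003506, -0.50412974]), 'ft_torque': array([ 0.05483335, -0.00972392, -0.04774282]), 'finger_gap': 0.9986246979242999}
```

View pics/s0.png

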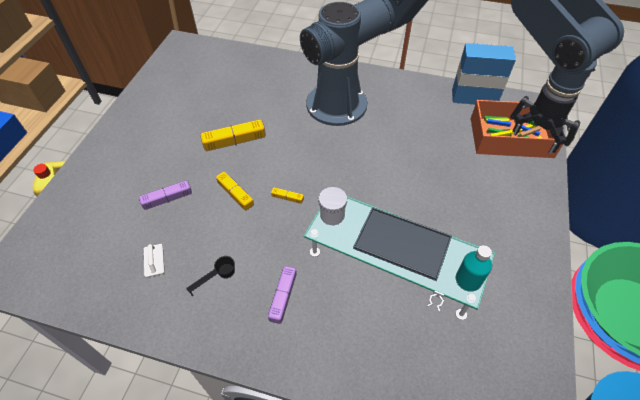

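View pics/t0.png

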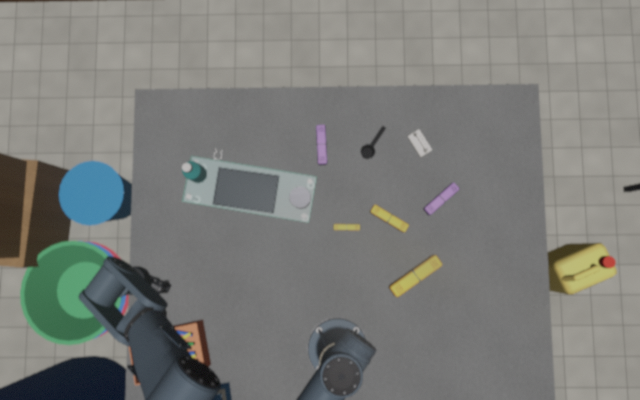

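The scene picture shows three yellow bars (234,134 large; 235,190 medium; 287,195 small) and two lilac bars (166,194 and 283,294). The tray is at about (403,241). In the top view, robot-right is picture-right, so the lilac at top (441,198) / scene (166,194) is the one meant. I'll enlarge to measure it.

Run:
```python
from h import *
crop("s0","c1",120,100,320,220,4)
crop("s0","c2",295,170,505,330,3.8 and 3)
crop("t0","c3",320,110,480,310,3 if 0 else 3)
```

```text
(no output)
```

View pics/c1.png

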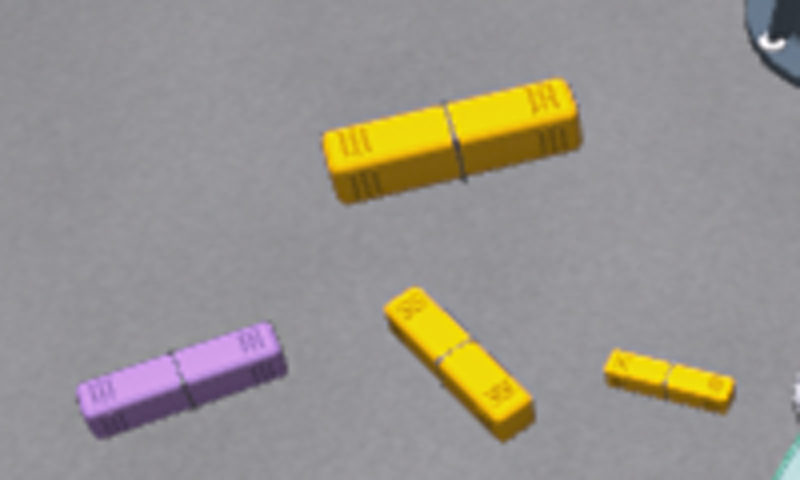

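View pics/c2.png

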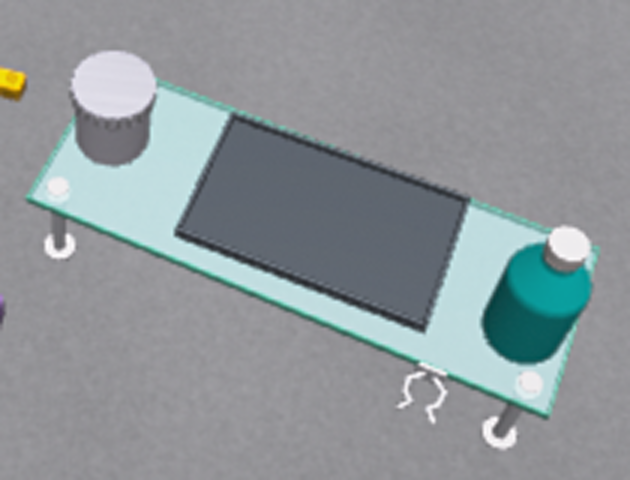

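View pics/c3.png

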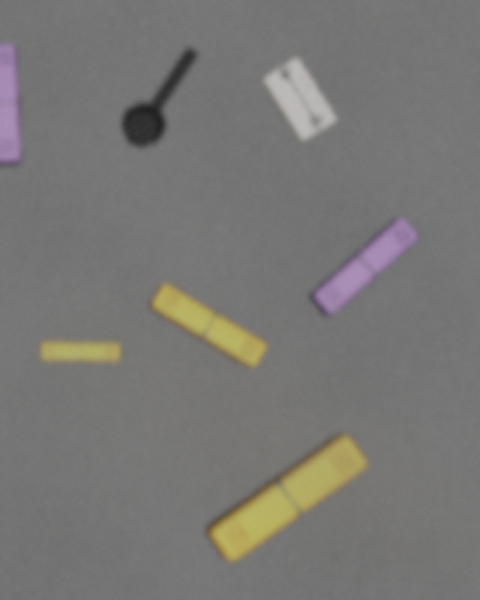

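```bash
cat >> h.py <<'E'
from scipy.optimize import minimize
def hullmask(d,P,S=4):
    uv=np.array([proj(d,p) for p in P])
    h=cv2.convexHull(uv.astype(np.float32))
    m=np.zeros((400*S,640*S),np.uint8); cv2.fillConvexPoly(m,np.round((h+0.5)*S-0.5).astype(np.int32),1)
    return cv2.resize(m.astype(np.float32),(640,400),interpolation=cv2.INTER_AREA)
def boxp(x,y,th,z0,z1,L,W):
    c,s=np.cos(th),np.sin(th)
    return [(x+c*a-s*b,y+s*a+c*b,z) for a in(-L/2,L/2) for b in(-W/2,W/2) for z in(z0,z1)]
def colmask(im,col):
    hsv=cv2.cvtColor(im,cv2.COLOR_BGR2HSV)
    r={"y":((18,90,60),(32,255,255)),"l":((125,40,60),(150,255,255))}[col]
    return cv2.inRange(hsv,*r)
def comp(m,u,v):
    n,l,st,c=cv2.connectedComponentsWithStats(cv2.morphologyEx(m,cv2.MORPH_CLOSE,np.ones((5,5))))
    return (l==l[v,u]).astype(np.float32) if l[v,u] else None
def fit(ds,masks,x0,L=.144,W=.034,z0=0,H=.034):
    f=lambda p:sum(np.abs(hullmask(d,boxp(*p,z0,z0+H,L,W))-m).sum()/m.sum() for d,m in zip(ds,masks))
    return minimize(f,x0,method="Nelder-Mead",options=dict(initial_simplex=np.array(x0)+np.vstack([np.zeros(3),np.diag([.01,.01,.1])]),xatol=1e-4,fatol=1e-4))
E
python3 - <<'E'
from h import *
s,t=load("s0"),load("t0")
for nm,col,us,ut,L,W in(("medY","y",(228,186),(384,212),.144,.034),("bigY","y",(220,136),(405,285),.2,.05),("lil","l",(152,197),(434,206),.144,.034)):
    for use in("s","t","st"):
        ds=[];ms=[]
        if "s" in use: ds.append(s);ms.append(comp(colmask(s["im"],col),*us))
        if "t" in use: ds.append(t);ms.append(comp(colmask(t["im"],col),*ut))
        if nm=="bigY" and use!="t":continue
        (cu,cv_),(w,h),a=cv2.minAreaRect(np.argwhere(ms[-1]>0)[:,::-1].astype(np.float32))
        x0=unp(ds[-1],cu,cv_,.034)[:2]
        if use=="t":
          print(nm,[m.sum() for m in ms], (w+1)*1.56/442*1000,(h+1)*1.56/442*1000)
        best=min((fit(ds,ms,[*x0,th],L,W) for th in np.arange(0,3.1,.4)),key=lambda r:r.fun)
        print(nm,use,best.x.round(4),np.degrees(best.x[2]).round(1),best.fun)
# tray corners at rim z=.112 (crop c2 k3 off 295,170)
P=[(233,114),(469,199),(425,331),(176,236)]
print([unp(s,295+u/3-.33,170+v/3-.33,.112)[:2].round(4).tolist() for u,v in P])
P=[(28,198),(549,416),(598,248),(160,82)]
print("shelf",[unp(s,295+u/3-.33,170+v/3-.33,.1)[:2].round(4).tolist() for u,v in P])
E
```

```text
medY s [ 0.4526 -0.1903  0.98  ] 56.1 0.16694915294647217
medY [np.float32(385.0)] 146.3776352826287 37.425599939682904
medY t [ 0.4542 -0.1867  1.0375] 59.4 0.167045459151268
medY st [ 0.4544 -0.1876  1.0034] 57.5 0.348842978477478
bigY [np.float32(794.0)] 54.40484888413373 205.39002362419578
bigY t [ 0.2518 -0.2753  2.1541] 123.4 0.17506296932697296
lil s [ 0.5216 -0.3758  2.28  ] 130.6 0.1367741972208023
lil [np.float32(408.0)] 39.24571205587949 146.92452823414524
lil t [ 0.5224 -0.3735  2.2766] 130.4 0.11213235557079315
lil st [ 0.5227 -0.3744 -0.8578] -49.1 0.25039827823638916
[[0.4742, 0.2172], [0.5052, 0.4208], [0.6341, 0.4017], [0.6046, 0.1983]]
shelf [[0.5959, 0.0705], [0.6722, 0.5012], [0.5153, 0.5278], [0.4492, 0.1472]]
```

```bash
python3 - <<'E'
from h import *
def over(fn,out,x0,y0,x1,y1,k,boxes):
    d=load(fn);im=cv2.resize(d["im"][y0:y1,x0:x1],None,fx=k,fy=k,interpolation=cv2.INTER_CUBIC)
    for b in boxes:
        P=boxp(*b); 
        q=[((proj(d,p)-[x0,y0]+.5)*k).astype(int).tolist() for p in P]
        for i in range(8):
            for j in range(i):
                if bin(i^j).count("1")==1: cv2.line(im,q[i],q[j],(0,0,255),1)
    cv2.imwrite(f"pics/{out}.png",im)
B=[(.4535,-.189,np.radians(57.5),0,.034,.144,.034),(.5225,-.3745,np.radians(-49.4),0,.034,.144,.034)]
T=[(.5546,.3095,np.radians(-8.4),.1,.112,.13,.21)]
over("s0","o1",130,160,270,220,5,B); over("t0","o2",360,175,470,240,6,B)
over("s0","o3",290,180,510,310,3.5 and 3,T+[(.556,.3,np.radians(-8.4),.092,.1,.16,.44)])
E
python3 - <<'E'
import cv2
a=cv2.imread('pics/o1.png');b=cv2.imread('pics/o2.png');
import numpy as np
w=max(a.shape[1],b.shape[1]);p=lambda x:np.pad(x,((0,0),(0,w-x.shape[1]),(0,0)))
c=np.vstack([p(a),p(b)]);print(c.shape);cv2.imwrite('pics/o12.png',c[:, :800])
E
```

```text
(690, 700, 3)
```

View pics/o1.png

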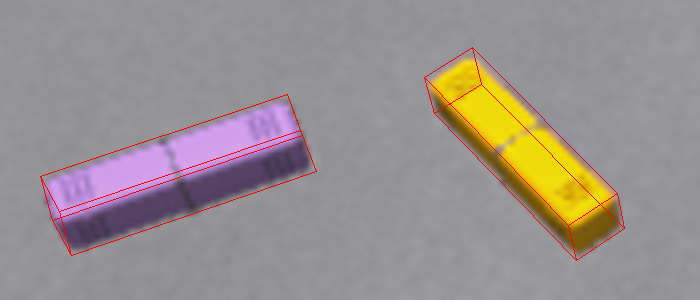

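View pics/o2.png

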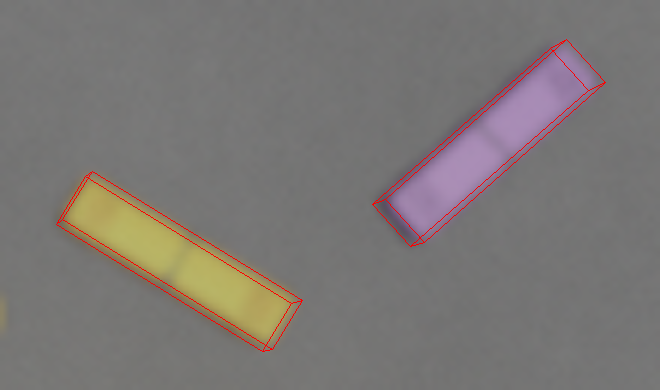

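View pics/o3.png

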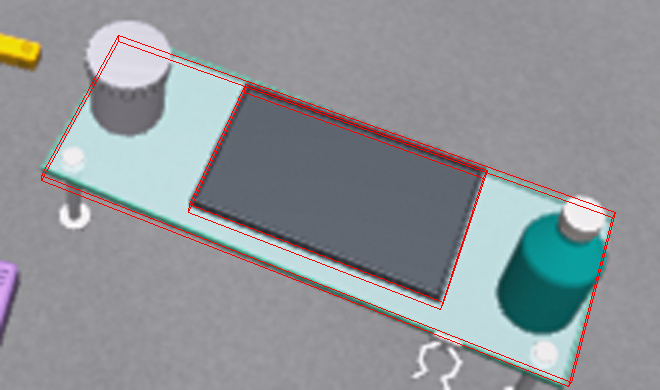

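```bash
cat >> h.py <<'E'
from scipy.spatial.transform import Rotation as Ro
def tgt(x,y,z,head=None,st=None):
    s=st or manip.sense(); R=Ro.from_quat(s["tool_rot"]).as_matrix(); p=np.array(s["tcp_pos"])
    D=R.T@(np.array([x,y,z])-p)*1000
    h=np.degrees(np.arctan2(R[1,1],R[0,1])); 
    print("t",round(s["t"],2),"tcp",p.round(4),"jaw",h.round(2),"travel_mm",D.round(1),"len",np.linalg.norm(D[:2]).round(), "yaw",None if head is None else round((h-head+180)%360-180,2), "tilt",np.degrees(np.arccos(-R[2,2])).round(2),"gap",round(s["finger_gap"],3),"F",np.array(s["force"]).round(2),"M",np.array(s["ft_torque"]).round(3),"q1,6",np.degrees(np.array(s["q"])[[0,5]]).round(0))
E
python3 -c "
from h import *
tgt(.4535,-.189,.12,-32)
s=load('s0')
for n,u,v,z in (('bottle base',523,340,.1),('botcap',568,243,.235),('tintop',114,80,.176)): print(n,unp(s,295+u/3-.33,170+v/3-.33,z).round(3))
"
```

```text
t 0.1 tcp [0.2668 0.5645 0.2304] jaw 64.69 travel_mm [-491.  -601.1  111.4] len 776.0 yaw 96.69 tilt 0.12 gap 0.999 F [-0.68  0.2  -0.5 ] M [ 0.055 -0.01  -0.048] q1,6 [ 54. -10.]
bottle base [0.614 0.477 0.1  ]
botcap [0.607 0.473 0.235]
tintop [0.513 0.121 0.176]
```

Request:
{"api": "servo_tool", "payload": {
  "increments": [
    {"hand": 0,"travel": [-12,-15,0]},
    {"hand": 0,"travel": [-24,-30,0]},
    {"hand": 0,"travel": [-24,-30,0]},
    {"hand": 0,"travel": [-24,-30,0]},
    {"hand": 0,"travel": [-24,-30,0]},
    {"hand": 0,"travel": [-24,-30,0]},
    {"hand": 0,"travel": [-24,-30,0]},
    {"hand": 0,"travel": [-24,-30,0]},
    {"hand": 0,"travel": [-24,-30,0]},
    {"hand": 0,"travel": [-24,-30,0]},
    {"hand": 0,"travel": [-24,-30,0]},
    {"hand": 0,"travel": [-24,-30,0]},
    {"hand": 0,"travel": [-24,-30,0]},
    {"hand": 0,"travel": [-24,-30,0]},
    {"hand": 0,"travel": [-24,-30,0]},
    {"hand": 0,"travel": [-24,-30,0]},
    {"hand": 0,"travel": [-24,-30,0]},
    {"hand": 0,"travel": [-24,-30,0]},
    {"hand": 0,"travel": [-24,-30,0]},
    {"hand": 0,"travel": [-24,-30,0]}
  ],
  "newtons": 50
}}

```text
schema error: expected keys hand, travel, yaw
```

Request:
{"api": "servo_tool", "payload": {
  "increments": [
    {"hand": 0,"yaw": 8,"travel": [0,0,8]},
    {"hand": 0,"yaw": 8,"travel": [0,0,8]},
    {"hand": 0,"yaw": 8,"travel": [0,0,8]},
    {"hand": 0,"yaw": 8,"travel": [0,0,8]},
    {"hand": 0,"yaw": 8,"travel": [0,0,8]},
    {"hand": 0,"yaw": 8,"travel": [0,0,8]},
    {"hand": 0,"yaw": 8,"travel": [0,0,8]},
    {"hand": 0,"yaw": 8,"travel": [0,0,8]},
    {"hand": 0,"yaw": 8,"travel": [0,0,8]},
    {"hand": 0,"yaw": 8,"travel": [0,0,8]},
    {"hand": 0,"yaw": 8,"travel": [0,0,8]},
    {"hand": 0,"yaw": 8.5,"travel": [0,0,8]},
    {"hand": 0}
  ]
}}

```text
schema error: expected keys hand, travel, yaw
```

```bash
python3 -c "
from h import *
tgt(.4535,-.189,.003,-32)"
```

```text
t 0.1 tcp [0.2668 0.5645 0.2304] jaw 64.69 travel_mm [-491.  -600.9  228.4] len 776.0 yaw 96.69 tilt 0.12 gap 0.999 F [-0.68  0.2  -0.5 ] M [ 0.055 -0.01  -0.048] q1,6 [ 54. -10.]
```

Every row needs all three keys.

Request:
{"api": "servo_tool", "payload": {
  "increments": [
    {"hand": 0,"travel": [-12,-15,0],"yaw": 0},
    {"hand": 0,"travel": [-25,-31,0],"yaw": 0},
    {"hand": 0,"travel": [-25,-31,0],"yaw": 0},
    {"hand": 0,"travel": [-25,-31,0],"yaw": 0},
    {"hand": 0,"travel": [-25,-31,0],"yaw": 0},
    {"hand": 0,"travel": [-25,-31,0],"yaw": 0},
    {"hand": 0,"travel": [-25,-31,0],"yaw": 0},
    {"hand": 0,"travel": [-25,-31,0],"yaw": 0},
    {"hand": 0,"travel": [-25,-31,0],"yaw": 0},
    {"hand": 0,"travel": [-25,-31,0],"yaw": 0},
    {"hand": 0,"travel": [-25,-31,0],"yaw": 0},
    {"hand": 0,"travel": [-25,-31,0],"yaw": 0},
    {"hand": 0,"travel": [-25,-31,0],"yaw": 0},
    {"hand": 0,"travel": [-25,-31,0],"yaw": 0},
    {"hand": 0,"travel": [-25,-31,0],"yaw": 0},
    {"hand": 0,"travel": [-25,-31,0],"yaw": 0},
    {"hand": 0,"travel": [-25,-31,0],"yaw": 0},
    {"hand": 0,"travel": [-25,-31,0],"yaw": 0},
    {"hand": 0,"travel": [-25,-31,0],"yaw": 0},
    {"hand": 0,"travel": [-25,-31,0],"yaw": 0}
  ],
  "newtons": 50
}}

```text
t: 2.1
tcp_pos: [0.449, -0.1908, 0.2311]
tool_rot: [0.219, 0.976, 0.0, -0.0]
force: [0.7, -0.7, -0.2]
finger_gap: 1.0
```

Request:
{"api": "servo_tool", "payload": {
  "increments": [
    {"hand": 0,"travel": [0,0,8],"yaw": 8},
    {"hand": 0,"travel": [0,0,8],"yaw": 8},
    {"hand": 0,"travel": [0,0,8],"yaw": 8},
    {"hand": 0,"travel": [0,0,8],"yaw": 8},
    {"hand": 0,"travel": [0,0,8],"yaw": 8},
    {"hand": 0,"travel": [0,0,8],"yaw": 8},
    {"hand": 0,"travel": [0,0,8],"yaw": 8},
    {"hand": 0,"travel": [0,0,8],"yaw": 8},
    {"hand": 0,"travel": [0,0,8],"yaw": 8},
    {"hand": 0,"travel": [0,0,8],"yaw": 8},
    {"hand": 0,"travel": [0,0,8],"yaw": 8},
    {"hand": 0,"travel": [0,0,8],"yaw": 8.5},
    {"hand": 0,"travel": [0,0,0],"yaw": 0}
  ]
}}

```text
t: 3.4
tcp_pos: [0.4484, -0.1887, 0.1343]
tool_rot: [0.874, 0.486, -0.001, -0.001]
force: [0.0, -0.7, -0.5]
finger_gap: 0.998
```

```bash
python3 -c "
from h import *
tgt(.4535,-.189,.003,-32)"
```

```text
t 3.4 tcp [ 0.4484 -0.1887  0.1343] jaw -31.8 travel_mm [  2.4   4.9 131.2] len 5.0 yaw 0.2 tilt 0.17 gap 0.998 F [ 0.01 -0.71 -0.46] M [-0.035 -0.022  0.008] q1,6 [-36.  -4.]
```

Request:
{"api": "servo_tool", "payload": {
  "increments": [
    {"hand": 0,"travel": [2.5,5,20],"yaw": 0},
    {"hand": 0,"travel": [0,0,30],"yaw": 0},
    {"hand": 0,"travel": [0,0,30],"yaw": 0},
    {"hand": 0,"travel": [0,0,25],"yaw": 0},
    {"hand": 0,"travel": [0,0,16],"yaw": 0},
    {"hand": 0,"travel": [0,0,9],"yaw": 0},
    {"hand": 0,"travel": [0,0,0],"yaw": 0}
  ]
}}

```text
t: 4.1
tcp_pos: [0.4544, -0.1895, 0.0045]
tool_rot: [0.873, 0.487, -0.0, -0.001]
force: [0.3, 0.4, 0.9]
finger_gap: 1.0
```

```bash
python3 -c "
from h import *
tgt(.4535,-.189,.003,-32)
snap('scene','s1');crop('s1','c4',140,120,340,240,4)"
```

```text
t 4.1 tcp [ 0.4544 -0.1895  0.0045] jaw -31.71 travel_mm [-0.  -1.1  1.5] len 1.0 yaw 0.29 tilt 0.1 gap 1.0 F [0.29 0.37 0.86] M [ 0.038 -0.017  0.024] q1,6 [-36.  -4.]
```

View pics/c4.png

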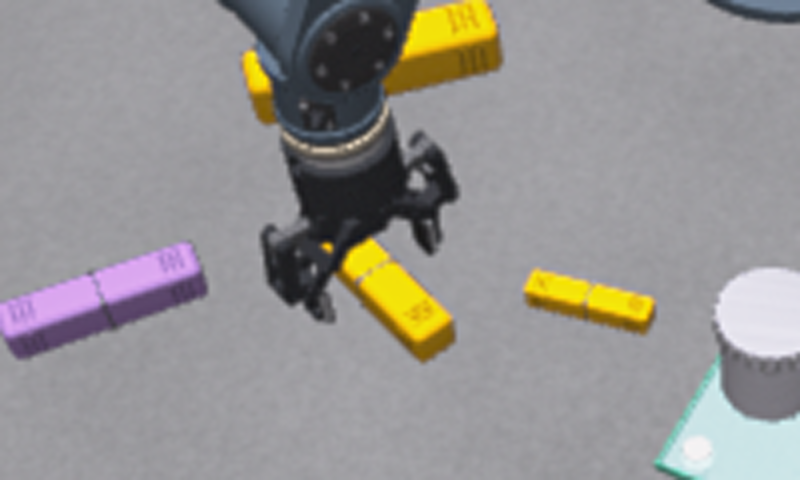

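The fingers straddle the medium yellow case at its seam (372,272 in the crop). I'll close at 50 N, lift and feel.

Request:
{"api": "servo_tool", "payload": {
  "increments": [
    {"hand": 1,"travel": [0,0,0],"yaw": 0},
    {"hand": 1,"travel": [0,0,0],"yaw": 0},
    {"hand": 1,"travel": [0,0,0],"yaw": 0},
    {"hand": 1,"travel": [0,0,0],"yaw": 0},
    {"hand": 1,"travel": [0,0,0],"yaw": 0},
    {"hand": 1,"travel": [0,0,0],"yaw": 0},
    {"hand": 1,"travel": [0,0,0],"yaw": 0},
    {"hand": 1,"travel": [0,0,0],"yaw": 0}
  ],
  "newtons": 50
}}

```text
t: 4.95
tcp_pos: [0.4548, -0.1897, 0.0061]
tool_rot: [0.874, 0.486, 0.0, 0.0]
force: [-1.2, 0.2, 5.7]
finger_gap: 0.389
```

```bash
python3 -c "
from h import *
tgt(.4535,-.189,.003,-32)"
```

```text
t 4.95 tcp [ 0.4548 -0.1897  0.0061] jaw -31.8 travel_mm [-0.1 -1.4  3.1] len 1.0 yaw 0.2 tilt 0.03 gap 0.389 F [-1.15  0.2   5.68] M [0.125 0.148 0.001] q1,6 [-36.  -4.]
```

Request:
{"api": "servo_tool", "payload": {
  "increments": [
    {"hand": 1,"travel": [0,0,-5],"yaw": 0},
    {"hand": 1,"travel": [0,0,-10],"yaw": 0},
    {"hand": 1,"travel": [0,0,-10],"yaw": 0},
    {"hand": 1,"travel": [0,0,-5],"yaw": 0},
    {"hand": 1,"travel": [0,0,0],"yaw": 0},
    {"hand": 1,"travel": [0,0,0],"yaw": 0},
    {"hand": 1,"travel": [0,0,0],"yaw": 0}
  ]
}}

```text
t: 5.65
tcp_pos: [0.4546, -0.1896, 0.0351]
tool_rot: [0.874, 0.486, -0.0, -0.0]
force: [0.1, -0.1, -3.4]
finger_gap: 0.387
```

```bash
python3 -c "
from h import *
for i in range(3):
  tgt(.4535,-.189,.003,-32);R=Ro.from_quat(manip.sense()['tool_rot']).as_matrix();print('tool M',R.T@manip.sense()['ft_torque'])
  snap('scene','s2')
crop('s2','c5',140,120,340,240,4)"
```

```text
t 5.65 tcp [ 0.4546 -0.1896  0.0351] jaw -31.81 travel_mm [-0.  -1.2 32.1] len 1.0 yaw 0.19 tilt 0.03 gap 0.387 F [ 0.12 -0.07 -3.38] M [ 0.025 -0.037 -0.046] q1,6 [-36.  -4.]
tool M [-0.0180663   0.04118233  0.04585723]
t 5.7 tcp [ 0.4545 -0.1896  0.035 ] jaw -31.81 travel_mm [-0.  -1.2 32. ] len 1.0 yaw 0.19 tilt 0.04 gap 0.388 F [-0.36  0.79 -3.59] M [ 0.033 -0.05   0.012] q1,6 [-36.  -4.]
tool M [-0.02490755  0.0544707  -0.01182513]
t 5.75 tcp [ 0.4545 -0.1896  0.035 ] jaw -31.81 travel_mm [-0.  -1.2 32. ] len 1.0 yaw 0.19 tilt 0.04 gap 0.387 F [ 0.36 -0.12 -4.37] M [ 0.098 -0.024  0.001] q1,6 [-36.  -4.]
tool M [ 0.03074617  0.09600223 -0.00081778]
```

View pics/c5.png

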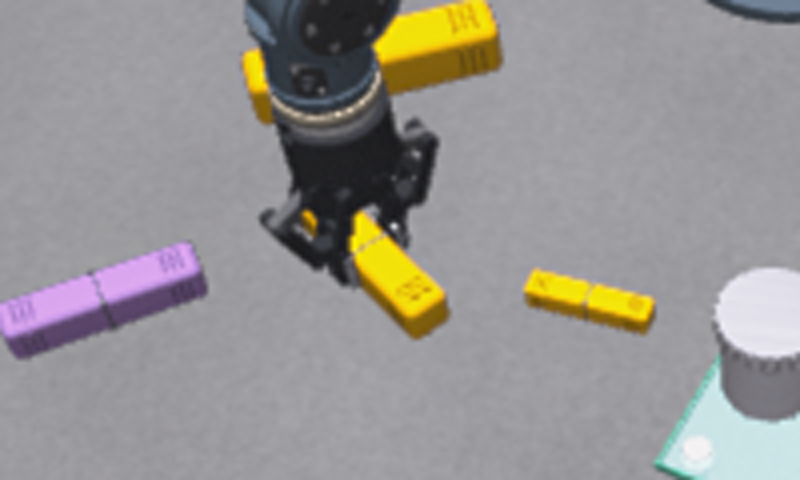

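```bash
python3 -c "
from h import *
a=[]
for i in range(12):
  s=manip.sense();R=Ro.from_quat(s['tool_rot']).as_matrix();a.append(np.r_[R.T@s['ft_torque'],s['force'][2]])
  manip.snapshot('top')
a=np.array(a);print(a.mean(0),a.std(0)/12**.5)
print(s['t'])"
```

```text
[ 3.15063098e-03  9.36152431e-02  1.26306363e-03 -3.63531132e+00] [0.00959694 0.00802118 0.00748333 0.14684944]
6.35
```

Request:
{"api": "servo_tool", "payload": {
  "increments": [
    {"hand": 1,"travel": [0,0,8],"yaw": 0},
    {"hand": 1,"travel": [0,0,10],"yaw": 0},
    {"hand": 1,"travel": [0,0,8],"yaw": 0},
    {"hand": 1,"travel": [0,0,3],"yaw": 0},
    {"hand": 1,"travel": [0,0,0],"yaw": 0},
    {"hand": 0,"travel": [0,0,0],"yaw": 0},
    {"hand": 0,"travel": [0,0,0],"yaw": 0},
    {"hand": 0,"travel": [0,0,0],"yaw": 0},
    {"hand": 0,"travel": [15,0,0],"yaw": 0},
    {"hand": 0,"travel": [20,0,0],"yaw": 0},
    {"hand": 0,"travel": [10,0,0],"yaw": 0},
    {"hand": 0,"travel": [0,0,0],"yaw": 0}
  ]
}}

```text
t: 7.6
tcp_pos: [0.4789, -0.1506, 0.0063]
tool_rot: [0.873, 0.487, 0.0, 0.0]
force: [-0.6, -0.2, 0.5]
finger_gap: 0.999
```

```bash
python3 -c "
from h import *
tgt(.4545,-.1896,.003,-32)
snap('scene','s3');crop('s3','c6',140,120,340,240,4)"
```

```text
t 7.6 tcp [ 0.4789 -0.1506  0.0063] jaw -31.68 travel_mm [-46.   -0.3   3.3] len 46.0 yaw 0.32 tilt 0.02 gap 0.999 F [-0.61 -0.23  0.51] M [ 0.025 -0.007 -0.009] q1,6 [-30.   1.]
```

View pics/c6.png

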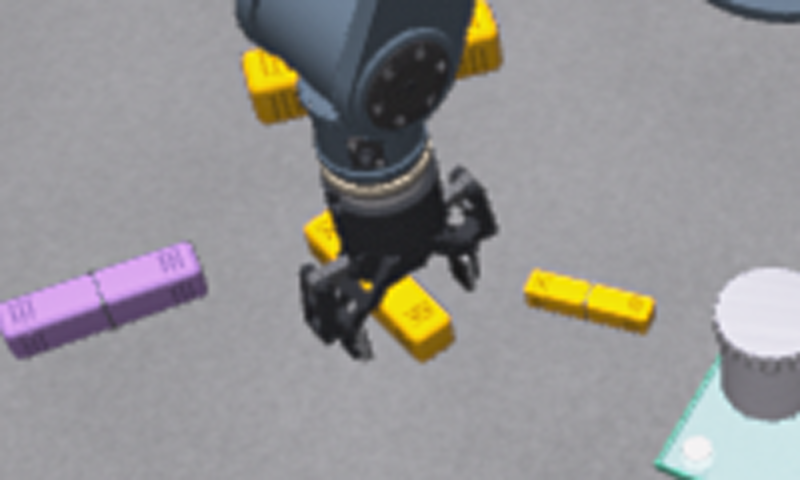

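The case was set back down, and the fingers now straddle its light half about 46 mm from the seam. I'll grip softly at 20 N so it can swivel, then lift a little.

Request:
{"api": "servo_tool", "payload": {
  "increments": [
    {"hand": 1,"travel": [0,0,0],"yaw": 0},
    {"hand": 1,"travel": [0,0,0],"yaw": 0},
    {"hand": 1,"travel": [0,0,0],"yaw": 0},
    {"hand": 1,"travel": [0,0,0],"yaw": 0},
    {"hand": 1,"travel": [0,0,0],"yaw": 0},
    {"hand": 1,"travel": [0,0,0],"yaw": 0},
    {"hand": 1,"travel": [0,0,0],"yaw": 0},
    {"hand": 1,"travel": [0,0,-5],"yaw": 0},
    {"hand": 1,"travel": [0,0,-10],"yaw": 0},
    {"hand": 1,"travel": [0,0,-10],"yaw": 0},
    {"hand": 1,"travel": [0,0,-10],"yaw": 0},
    {"hand": 1,"travel": [0,0,0],"yaw": 0}
  ],
  "newtons": 20
}}

```text
t: 8.85
tcp_pos: [0.4794, -0.1519, 0.0429]
tool_rot: [0.874, 0.486, 0.001, 0.001]
force: [0.2, 0.1, -3.7]
finger_gap: 0.396
```

```bash
python3 -c "
from h import *
tgt(.4545,-.1896,.003,-32)
s=manip.sense();print(Ro.from_quat(s['tool_rot']).as_matrix().T@s['ft_torque'])
snap('scene','s4');crop('s4','c7',140,120,340,240,4)"
```

```text
t 8.85 tcp [ 0.4794 -0.1519  0.0429] jaw -31.8 travel_mm [-45.2  -1.4  39.9] len 45.0 yaw 0.2 tilt 0.19 gap 0.396 F [ 0.2   0.09 -3.69] M [ 0.159 -0.12   0.   ] q1,6 [-30.   1.]
[-0.01824485  0.19830893  0.0003314 ]
```

View pics/c7.png

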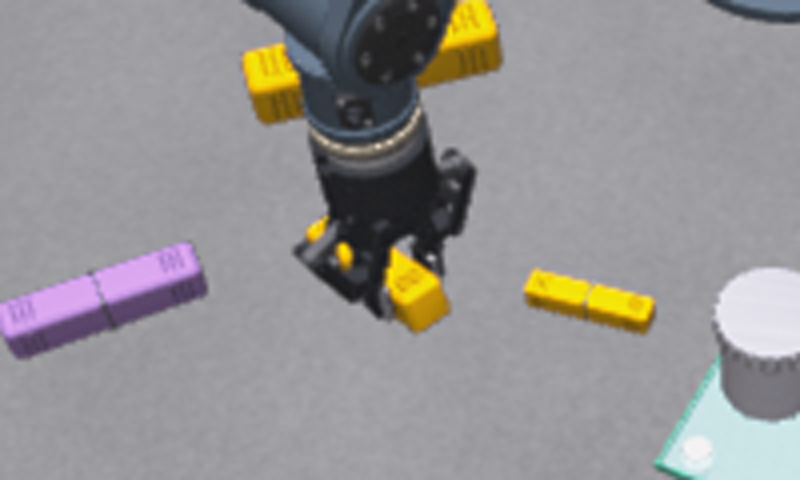

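Request:
{"api": "servo_tool", "payload": {
  "increments": [
    {"hand": 1,"travel": [0,0,-20],"yaw": 0},
    {"hand": 1,"travel": [0,0,-40],"yaw": 0},
    {"hand": 1,"travel": [0,0,-40],"yaw": 0},
    {"hand": 1,"travel": [0,0,-10],"yaw": 0},
    {"hand": 1,"travel": [0,0,0],"yaw": 0},
    {"hand": 1,"travel": [0,0,0],"yaw": 0}
  ]
}}

```text
t: 9.5
tcp_pos: [0.4774, -0.1509, 0.1502]
tool_rot: [0.874, 0.486, -0.001, -0.001]
force: [-0.8, 0.0, -3.7]
finger_gap: 0.391
```

```bash
python3 -c "
from h import *
tgt(.4545,-.1896,.003,-32)
s=manip.sense();print(Ro.from_quat(s['tool_rot']).as_matrix().T@s['ft_torque'])
snap('scene','s5');crop('s5','c8',140,90,340,240,4)"
```

```text
t 9.5 tcp [ 0.4774 -0.1509  0.1502] jaw -31.82 travel_mm [-44.9   1.4 147.2] len 45.0 yaw 0.18 tilt 0.15 gap 0.391 F [-0.76  0.   -3.72] M [ 0.214 -0.087 -0.027] q1,6 [-30.   1.]
[0.03888607 0.22785817 0.02662581]
```

View pics/c8.png

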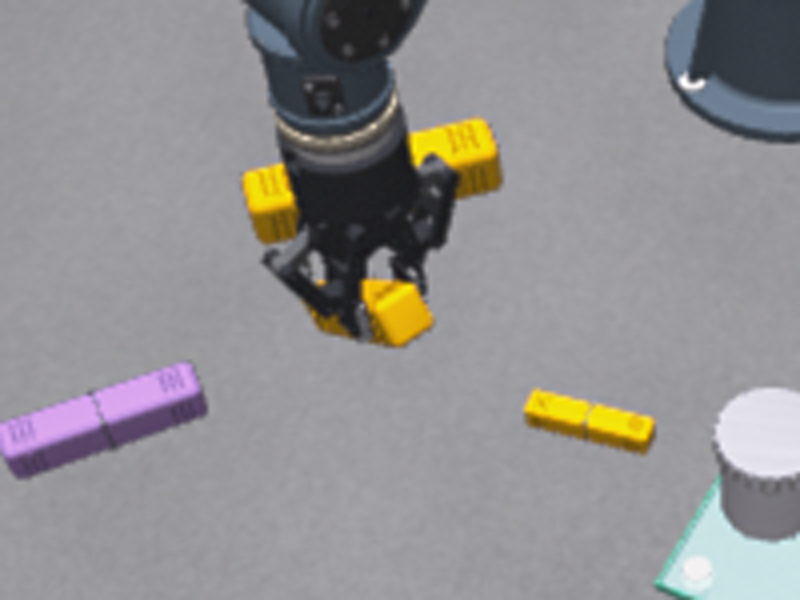

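```bash
cat >> h.py <<'E'
def tiltbox(tcp,xh,phi,off=46,zoff=.023,perp=.008,L=.144,W=.034):
    # grip point; axis a points to light end (tool +x*sgn), heavy end down by phi
    g=np.array(tcp)+[0,0,zoff]; c,s=np.cos(phi),np.sin(phi)
    x=np.array([np.cos(xh),np.sin(xh),0]); y=np.array([-np.sin(xh),np.cos(xh),0]); k=np.array([0,0,1])
    a=c*x+s*k; n=-s*x+c*k
    ctr=g-a*off/1000-n*perp
    return [ctr+a*i*L/2+y*j*W/2+n*m*W/2 for i in(-1,1) for j in(-1,1) for m in(-1,1)]
def over2(fn,out,x0,y0,x1,y1,k,Ps):
    d=load(fn);im=cv2.resize(d["im"][y0:y1,x0:x1],None,fx=k,fy=k,interpolation=cv2.INTER_CUBIC)
    for P,c in zip(Ps,[(0,0,255),(0,255,0),(255,0,0),(255,255,0)]):
        q=[((proj(d,p)-[x0,y0]+.5)*k).astype(int).tolist() for p in P]
        for i in range(8):
            for j in range(i):
                if bin(i^j).count("1")==1: cv2.line(im,q[i],q[j],c,1)
    cv2.imwrite(f"pics/{out}.png",im)
E
python3 -c "
from h import *
s=manip.sense()
over2('s5','o5',190,130,270,190,9,[tiltbox([.4774,-.1509,.1502],np.radians(58.2),np.radians(f)) for f in (20,35,50)])"
```

```text
(no output)
```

View pics/o5.png

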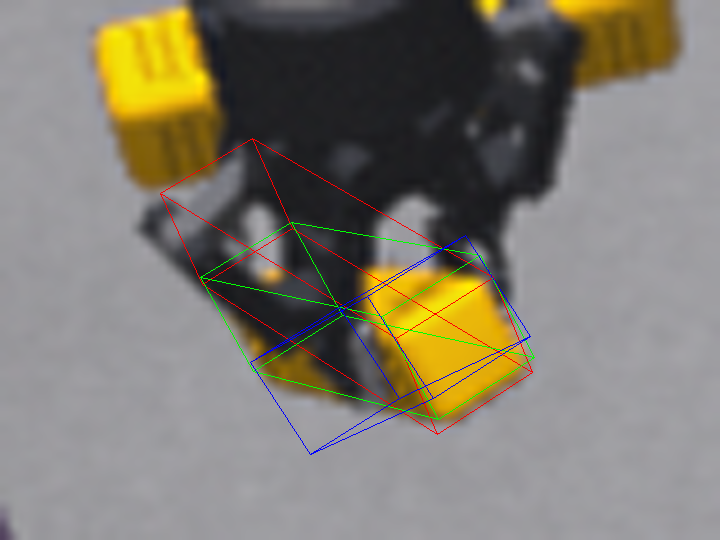

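Request:
{"api": "servo_tool", "payload": {
  "increments": [
    {"hand": 1,"travel": [0,0,20],"yaw": 0},
    {"hand": 1,"travel": [0,0,25],"yaw": 0},
    {"hand": 1,"travel": [0,0,20],"yaw": 0},
    {"hand": 1,"travel": [0,0,8],"yaw": 0},
    {"hand": 1,"travel": [0,0,4],"yaw": 0},
    {"hand": 1,"travel": [0,0,3],"yaw": 0},
    {"hand": 1,"travel": [0,0,0],"yaw": 0}
  ]
}}

```text
t: 10.25
tcp_pos: [0.4779, -0.1508, 0.0717]
tool_rot: [0.874, 0.486, -0.0, -0.001]
force: [-2.5, 1.1, -1.1]
finger_gap: 0.395
```

```bash
python3 -c "
from h import *
tgt(.4545,-.1896,.003,-32)
s=manip.sense();print(Ro.from_quat(s['tool_rot']).as_matrix().T@s['ft_torque'])"
```

```text
t 10.25 tcp [ 0.4779 -0.1508  0.0717] jaw -31.83 travel_mm [-45.3   0.7  68.6] len 45.0 yaw 0.17 tilt 0.11 gap 0.395 F [-2.52  1.07 -1.09] M [ 0.277  0.225 -0.144] q1,6 [-30.   1.]
[0.33693371 0.11676388 0.14341732]
```

Request:
{"api": "servo_tool", "payload": {
  "increments": [
    {"hand": 1,"travel": [0,0,0],"yaw": 0},
    {"hand": 1,"travel": [0,0,0],"yaw": 0}
  ]
}}

```text
t: 10.45
tcp_pos: [0.479, -0.152, 0.0718]
tool_rot: [0.874, 0.486, 0.0, 0.001]
force: [-0.6, 0.9, -1.9]
finger_gap: 0.393
```

```bash
python3 -c "
from h import *
tgt(.4545,-.1896,.003,-32)
s=manip.sense();print(Ro.from_quat(s['tool_rot']).as_matrix().T@s['ft_torque'])
snap('scene','s6');snap('top','t6')
over2('s6','o6',180,130,280,205,8,[tiltbox(s['tcp_pos'],np.radians(58.2),np.radians(f)) for f in (35,45)])"
```

```text
t 10.45 tcp [ 0.479  -0.152   0.0718] jaw -31.8 travel_mm [-44.9  -1.2  68.8] len 45.0 yaw 0.2 tilt 0.11 gap 0.393 F [-0.64  0.88 -1.9 ] M [ 0.237 -0.006 -0.046] q1,6 [-30.   1.]
[0.11974134 0.20494306 0.04590543]
```

View pics/o6.png

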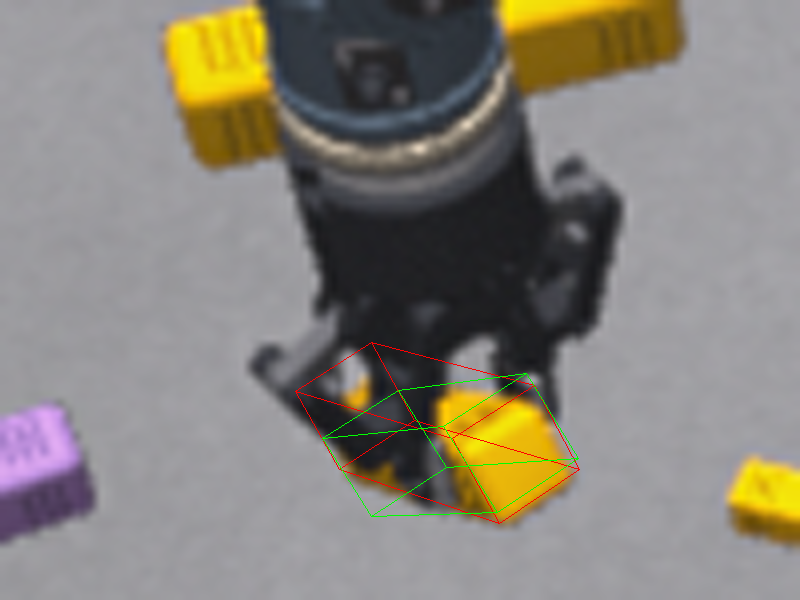

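Request:
{"api": "servo_tool", "payload": {
  "increments": [
    {"hand": 1,"travel": [-6,0,-3],"yaw": 0},
    {"hand": 1,"travel": [-6,0,-4],"yaw": 0},
    {"hand": 1,"travel": [-6.5,0,-3.7],"yaw": 0},
    {"hand": 1,"travel": [-6.5,0,-3.7],"yaw": 0},
    {"hand": 1,"travel": [-7.7,0,-3.1],"yaw": 0},
    {"hand": 1,"travel": [-7.7,0,-3.1],"yaw": 0},
    {"hand": 1,"travel": [0,0,0],"yaw": 0}
  ]
}}

```text
t: 11.25
tcp_pos: [0.457, -0.1871, 0.0924]
tool_rot: [0.874, 0.486, 0.0, 0.001]
force: [-0.2, 0.7, -3.1]
finger_gap: 0.397
```

```bash
python3 -c "
from h import *
tgt(.4545,-.1896,.003,-32)
s=manip.sense();print(Ro.from_quat(s['tool_rot']).as_matrix().T@s['ft_torque'])
snap('scene','s7')
over2('s7','o7',180,130,280,205,8,[tiltbox(s['tcp_pos'],np.radians(58.2),np.radians(f)) for f in (50,60)])"
```

```text
t 11.25 tcp [ 0.457  -0.1871  0.0924] jaw -31.9 travel_mm [-3.4 -0.9 89.4] len 4.0 yaw 0.1 tilt 0.06 gap 0.397 F [-0.17  0.72 -3.15] M [ 0.086 -0.065  0.042] q1,6 [-35.  -3.]
[-0.00995578  0.10705663 -0.04195142]
```

View pics/o7.png

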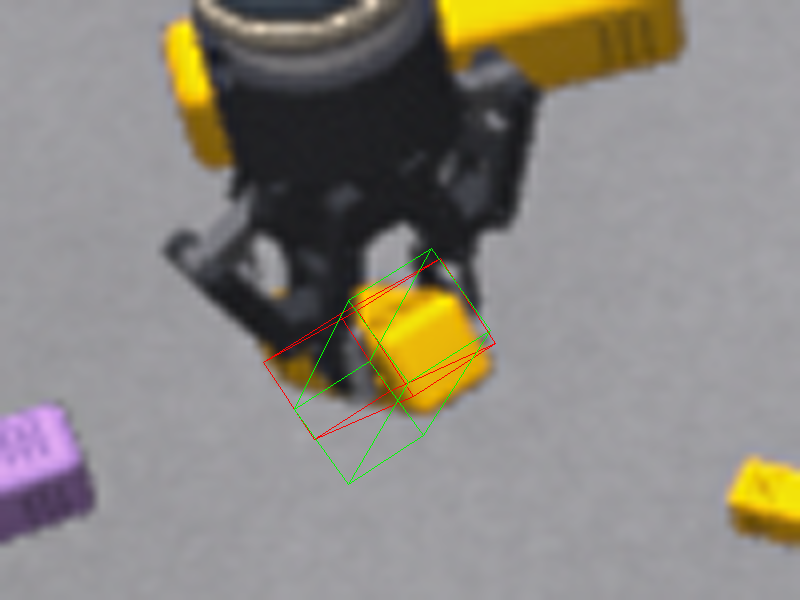

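Request:
{"api": "servo_tool", "payload": {
  "increments": [
    {"hand": 1,"travel": [-15,0,-45],"yaw": 0},
    {"hand": 1,"travel": [-15,0,-45],"yaw": 0},
    {"hand": 1,"travel": [-10,0,-35],"yaw": 0},
    {"hand": 1,"travel": [-5,0,-20],"yaw": 0},
    {"hand": 1,"travel": [0,0,-8],"yaw": 0},
    {"hand": 1,"travel": [10,0,10],"yaw": 0},
    {"hand": 1,"travel": [25,0,25],"yaw": 0},
    {"hand": 1,"travel": [30,0,30],"yaw": 0},
    {"hand": 1,"travel": [-30,0,-30],"yaw": 0},
    {"hand": 1,"travel": [-30,0,-30],"yaw": 0},
    {"hand": 1,"travel": [-20,0,-20],"yaw": 0},
    {"hand": 1,"travel": [-10,0,-10],"yaw": 0},
    {"hand": 1,"travel": [-4,0,-4],"yaw": 0},
    {"hand": 1,"travel": [0,0,0],"yaw": 0},
    {"hand": 1,"travel": [0,0,0],"yaw": 0}
  ]
}}

```text
t: 12.8
tcp_pos: [0.4177, -0.2472, 0.2725]
tool_rot: [0.874, 0.486, -0.0, -0.002]
force: [-0.4, -0.4, -3.9]
finger_gap: 0.392
```

```bash
python3 -c "
from h import *
tgt(.4545,-.1896,.003,-32)
s=manip.sense();print(Ro.from_quat(s['tool_rot']).as_matrix().T@s['ft_torque'])
snap('scene','s8')
c=proj(load('s8'),s['tcp_pos']).astype(int);print(c)
over2('s8','o8',c[0]-50,c[1]-40,c[0]+50,c[1]+35,8,[tiltbox(s['tcp_pos'],np.radians(58.2),np.radians(f)) for f in (60,75)])"
```

```text
t 12.8 tcp [ 0.4177 -0.2472  0.2725] jaw -31.79 travel_mm [ 68.    1.8 269.5] len 68.0 yaw 0.21 tilt 0.2 gap 0.392 F [-0.38 -0.4  -3.94] M [ 0.001  0.031 -0.02 ] q1,6 [-44. -12.]
[ 0.02668877 -0.01491     0.02043909]
[202 112]
```

View pics/o8.png

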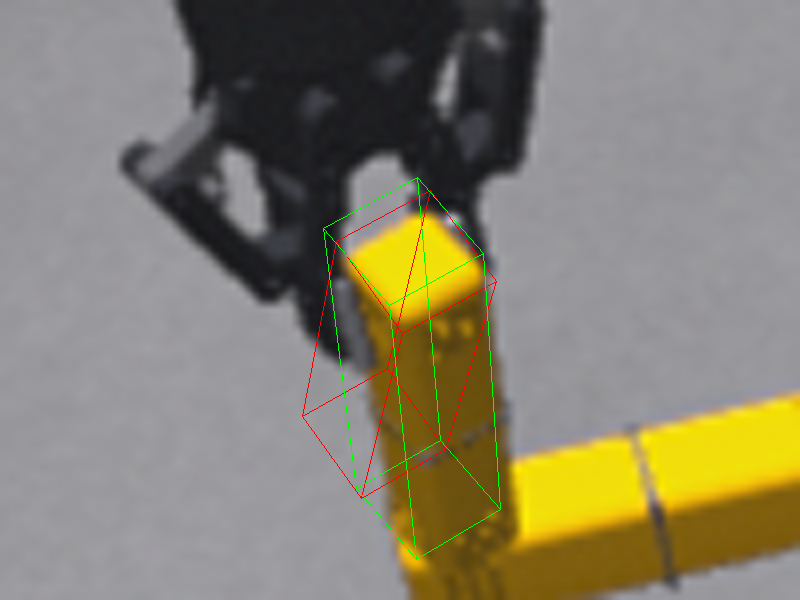

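The case now hangs nearly upright. I'll fit the tilt and grip offset.

```bash
cat >> h.py <<'E'
def fittilt(fn,tcp,xh,col,ph0=90,topfit=True):
    d=load(fn); m=colmask(d["im"],col); c=proj(d,tcp).astype(int)
    m=m.copy(); keep=np.zeros_like(m); keep[c[1]-45:c[1]+60,c[0]-45:c[0]+45]=255; m&=keep
    return d,m
E
python3 -c "
from h import *
T=[.4177,-.2472,.2725]
over2('s8','o9',162,90,242,170,7,[tiltbox(T,np.radians(58.2),np.radians(f),off=o,perp=p) for f,o,p in ((84,54,.004),(90,54,.004),(96,54,.004))])"
```

```text
(no output)
```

View pics/o9.png

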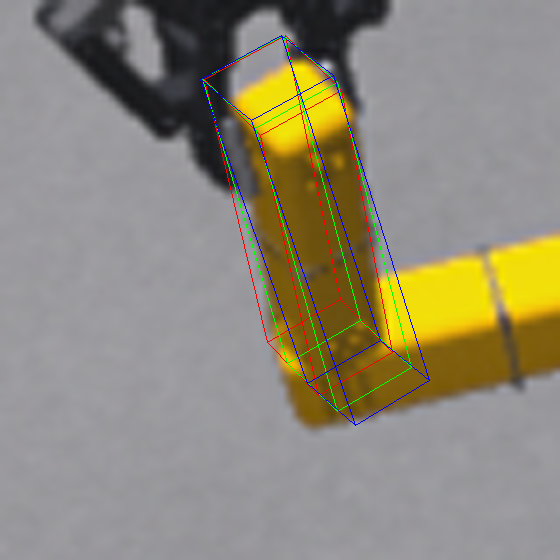

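```bash
python3 -c "
from h import *
crop('s8','c9',180,100,225,160,13)"
```

```text
(no output)
```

View pics/c9.png

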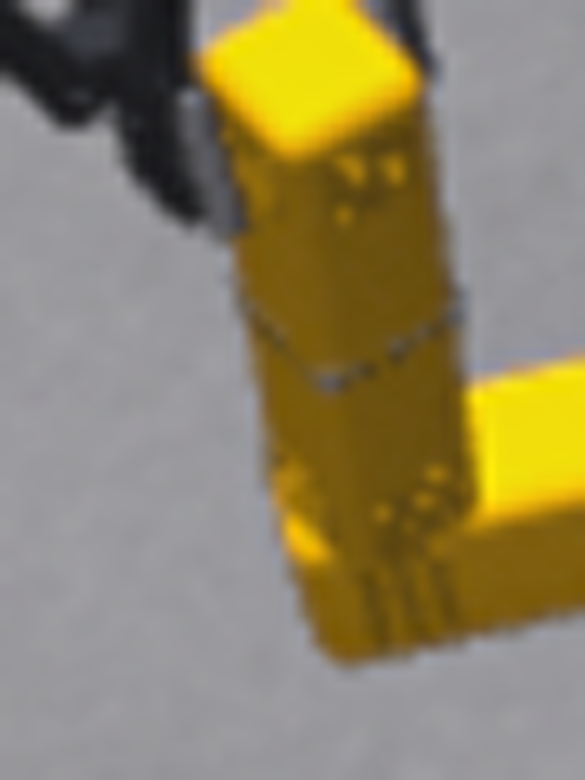

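```bash
cat >> h.py <<'E'
from scipy.optimize import least_squares
def ptfit(d,tcp,xh,pts,ph0=90):
    # pts: list of (u,v,i(-1 heavy,0 seam,1 light),j,m); params phi(deg),off,perp,ylat(mm),xh
    def model(p):
        phi,off,perp,yl,dx=p; g=np.array(tcp)+[0,0,.023]; h=np.radians(xh+dx);f=np.radians(phi)
        x=np.array([np.cos(h),np.sin(h),0]);y=np.array([-np.sin(h),np.cos(h),0]);k=np.array([0,0,1.])
        a=np.cos(f)*x+np.sin(f)*k;n=-np.sin(f)*x+np.cos(f)*k
        c=g-a*off/1e3-n*perp/1e3+y*yl/1e3
        return np.array([proj(d,c+a*i*.072+y*j*.0165+n*m*.0165) for _,_,i,j,m in pts])
    r=least_squares(lambda p:np.r_[(model(p)-np.array([q[:2] for q in pts])).ravel(),p[3]*.1,p[4]*.2,p[2]*.02],[ph0,50,4,0,0],loss="soft_l1")
    print("phi %.1f off %.1f perp %.1f ylat %.1f dyaw %.1f"%tuple(r.x)); print((model(r.x)-np.array([q[:2] for q in pts])).round(1).tolist()); return r.x
E
python3 -c "
from h import *
d=load('s8');T=[.4177,-.2472,.2725]
# vertical: n ~ -x (m=+1 -> -x side), x heading 58 -> toward image right/front
for j in (-1,1):
  for m in (-1,1): print(j,m,[proj(d,p).round(1) for p in [tiltbox(T,np.radians(58.2),np.radians(89),off=60)[4+(j+1)+(m+1)//2]]])
"
```

```text
-1 -1 [array([199.6, 110.7])]
-1 1 [array([191.8, 103.5])]
1 -1 [array([211.2, 104.2])]
1 1 [array([203.4,  97.2])]
```

```bash
python3 -c "
from h import *
d=load('s8');T=[.4177,-.2472,.2725]
raw=[(198,70,1,-1,1),(292,158,1,-1,-1),(425,80,1,1,-1),(240,300,0,-1,1),(328,385,0,-1,-1),(460,305,0,1,-1),(482,495,-1,1,-1),(350,565,-1,-1,-1)]
pts=[(180+u/13-.46,100+v/13-.46,i,j,m) for u,v,i,j,m in raw]
ptfit(d,T,58.2,pts)
ptfit(d,T,58.2,pts[:6])
"
```

```text
phi 78.0 off 96.8 perp -15.2 ylat 17.6 dyaw 0.5
[[-0.2, -1.2], [0.2, 0.4], [0.8, 0.4], [-0.7, -1.7], [-0.2, -0.2], [-0.1, -0.0], [-0.2, 0.7], [0.3, 1.1]]
phi 80.6 off 84.6 perp -8.1 ylat 12.5 dyaw 1.7
[[-0.8, -1.0], [-0.0, 0.3], [0.5, -0.0], [-0.5, -0.5], [0.3, 0.7], [0.3, 0.6]]
```

```bash
cat >> h.py <<'E'
def avgM(n=6):
    a=[]
    for i in range(n):
        s=manip.sense();R=Ro.from_quat(s['tool_rot']).as_matrix();a.append(np.r_[R.T@s['ft_torque'],s['force']]); manip.snapshot('top')
    a=np.array(a);print("toolM,F",a.mean(0).round(3),(a.std(0)/n**.5).round(3));return a.mean(0)
E
python3 -c "
from h import *
m=avgM(6); print('com x mm',-m[1]/3.34*1000)
s=manip.sense();print(s['t'],s['tcp_pos'])
im=np.array(manip.snapshot('top')['pixels']);cv2.imwrite('pics/t8.png',im);crop('t8','c10',370,170,490,270,6)
"
```

```text
toolM,F [-0.008 -0.011  0.019 -0.447 -0.01  -3.403] [0.01  0.006 0.014 0.139 0.101 0.184]
com x mm 3.2311596724200515
13.15 [ 0.41819967 -0.24839708  0.27369241]
```

View pics/c10.png

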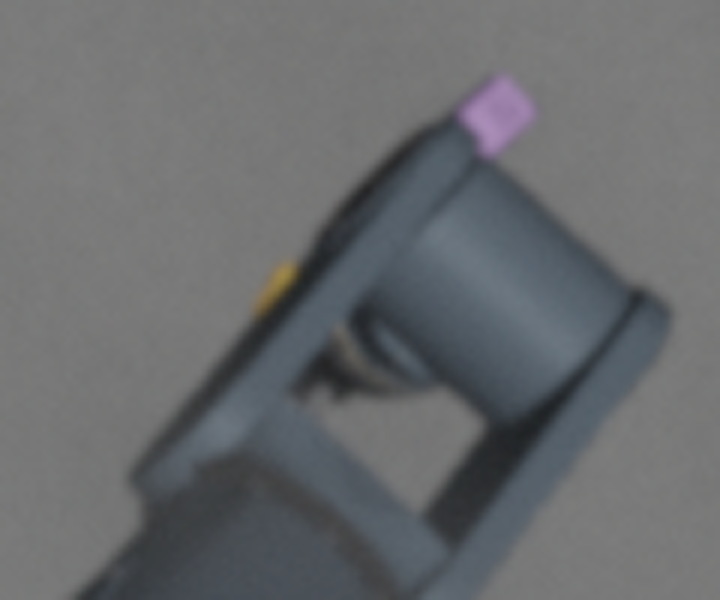

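Request:
{"api": "servo_tool", "payload": {
  "increments": [
    {"hand": 1,"travel": [5,0,10],"yaw": 0},
    {"hand": 1,"travel": [10,0,25],"yaw": 0},
    {"hand": 1,"travel": [10,0,35],"yaw": 0},
    {"hand": 1,"travel": [10,0,35],"yaw": 0},
    {"hand": 1,"travel": [5,0,25],"yaw": 0},
    {"hand": 1,"travel": [0,0,15],"yaw": 0},
    {"hand": 1,"travel": [0,0,10],"yaw": 0},
    {"hand": 1,"travel": [0,0,4],"yaw": 0},
    {"hand": 1,"travel": [0,0,0],"yaw": 0},
    {"hand": 1,"travel": [0,0,0],"yaw": 0}
  ]
}}

```text
t: 14.2
tcp_pos: [0.4398, -0.2152, 0.1155]
tool_rot: [0.874, 0.486, 0.0, 0.001]
force: [-0.5, -0.3, -3.8]
finger_gap: 0.391
```

```bash
python3 -c "
from h import *
snap('scene','s9');s=manip.sense()
tgt(.4545,-.1896,.003,-32)
d=load('s9');c=proj(d,s['tcp_pos']).astype(int);print(c)
crop('s9','c11',c[0]-40,c[1]-30,c[0]+40,c[1]+40,8)"
```

```text
t 14.25 tcp [ 0.4398 -0.2153  0.1157] jaw -31.83 travel_mm [ 29.6  -1.3 112.7] len 30.0 yaw 0.17 tilt 0.12 gap 0.393 F [ 0.75 -0.21 -3.31] M [-0.063 -0.03   0.04 ] q1,6 [-39.  -7.]
[221 162]
```

View pics/c11.png

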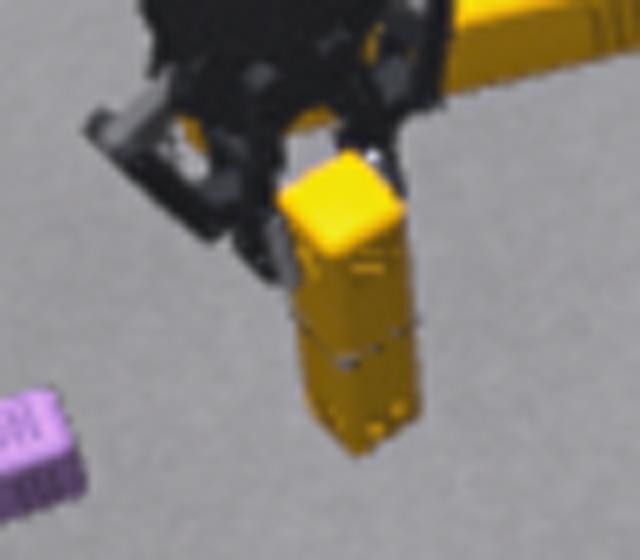

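```bash
sed -i 's/p\[3\]\*.1,p\[4\]\*.2,p\[2\]\*.02/p[3]*1.0,p[4]*.3,p[2]*.02/' h.py; python3 -c "
from h import *
d=load('s9');T=[.4398,-.2153,.1157]
raw=[(279,200,1,-1,1),(330,252,1,-1,-1),(405,208,1,1,-1),(350,152,1,1,1),(300,315,0,-1,1),(347,360,0,-1,-1),(413,325,0,1,-1),(312,408,-1,-1,1),(420,410,-1,1,-1),(360,455,-1,-1,-1)]
pts=[(181+u/8-.44,132+v/8-.44,i,j,m) for u,v,i,j,m in raw]
ptfit(d,T,58.2,pts)
"
```

```text
phi 78.7 off 52.6 perp 15.4 ylat 0.3 dyaw 0.5
[[-0.8, -0.9], [0.3, 1.0], [1.0, 0.1], [0.3, -1.1], [-1.6, -1.2], [-0.4, 1.2], [0.9, -0.6], [-1.5, -0.1], [0.9, 1.4], [-0.7, 1.8]]
```

Request:
{"api": "servo_tool", "payload": {
  "increments": [
    {"hand": 1,"travel": [0,0,6],"yaw": 0},
    {"hand": 1,"travel": [0,0,3],"yaw": 0},
    {"hand": 1,"travel": [0,0,2],"yaw": 0},
    {"hand": 1,"travel": [0,0,1.5],"yaw": 0},
    {"hand": 1,"travel": [0,0,0],"yaw": 0}
  ]
}}

```text
t: 14.75
tcp_pos: [0.4392, -0.2147, 0.1023]
tool_rot: [0.874, 0.486, -0.0, -0.0]
force: [-0.5, -0.3, -3.0]
finger_gap: 0.394
```

```bash
python3 -c "
from h import *
avgM(3);tgt(.4545,-.1896,.003,-32)"
```

```text
toolM,F [-0.008 -0.036 -0.036 -0.182 -0.513 -3.302] [0.009 0.006 0.009 0.177 0.163 0.203]
t 14.9 tcp [ 0.4393 -0.2148  0.1024] jaw -31.81 travel_mm [29.4 -0.3 99.4] len 29.0 yaw 0.19 tilt 0.0 gap 0.393 F [-0.12 -0.02 -3.96] M [-0.01  -0.024 -0.061] q1,6 [-39.  -7.]
```

Not yet touching. I'll continue down in small steps.

Request:
{"api": "servo_tool", "payload": {
  "increments": [
    {"hand": 1,"travel": [0,0,2],"yaw": 0},
    {"hand": 1,"travel": [0,0,2],"yaw": 0},
    {"hand": 1,"travel": [0,0,0],"yaw": 0}
  ]
}}

```text
t: 15.2
tcp_pos: [0.4397, -0.2154, 0.1016]
tool_rot: [0.874, 0.486, 0.0, 0.001]
force: [-4.9, 0.9, 23.8]
finger_gap: 0.395
```

```bash
python3 -c "
from h import *
avgM(2);tgt(.4545,-.1896,.003,-32)"
```

```text
toolM,F [ 1.1490e+00 -9.0000e-03  3.0000e-03 -4.6860e+00  1.3840e+00  2.3619e+01] [0.006 0.009 0.015 0.151 0.336 0.123]
t 15.3 tcp [ 0.4397 -0.2154  0.1016] jaw -31.78 travel_mm [29.8 -1.3 98.6] len 30.0 yaw 0.22 tilt 0.16 gap 0.396 F [-3.14  1.14 24.54] M [0.594 0.932 0.052] q1,6 [-39.  -7.]
```

Request:
{"api": "servo_tool", "payload": {
  "increments": [
    {"hand": 1,"travel": [0,0,-1.5],"yaw": 0},
    {"hand": 1,"travel": [-4,0,0],"yaw": 0},
    {"hand": 1,"travel": [-4,0,0.3],"yaw": 0},
    {"hand": 1,"travel": [-4,0,0.5],"yaw": 0},
    {"hand": 1,"travel": [0,0,0],"yaw": 0}
  ]
}}

```text
t: 15.8
tcp_pos: [0.4331, -0.2252, 0.1001]
tool_rot: [0.874, 0.486, 0.0, 0.0]
force: [-0.1, 1.0, 5.8]
finger_gap: 0.391
```

```bash
python3 -c "
from h import *
avgM(2);tgt(.4545,-.1896,.003,-32);s=manip.sense()
snap('scene','s10');d=load('s10');c=proj(d,s['tcp_pos']).astype(int);print(c)
crop('s10','c12',c[0]-40,c[1]-30,c[0]+40,c[1]+40,8)"
```

```text
toolM,F [ 0.379  0.297 -0.02  -0.894  1.088  6.247] [0.009 0.018 0.004 0.561 0.037 0.288]
t 15.9 tcp [ 0.4332 -0.2252  0.1001] jaw -31.84 travel_mm [41.5 -0.8 97.1] len 41.0 yaw 0.16 tilt 0.06 gap 0.399 F [-1.46  1.21  7.3 ] M [0.444 0.178 0.012] q1,6 [-41.  -9.]
[220 163]
```

View pics/c12.png

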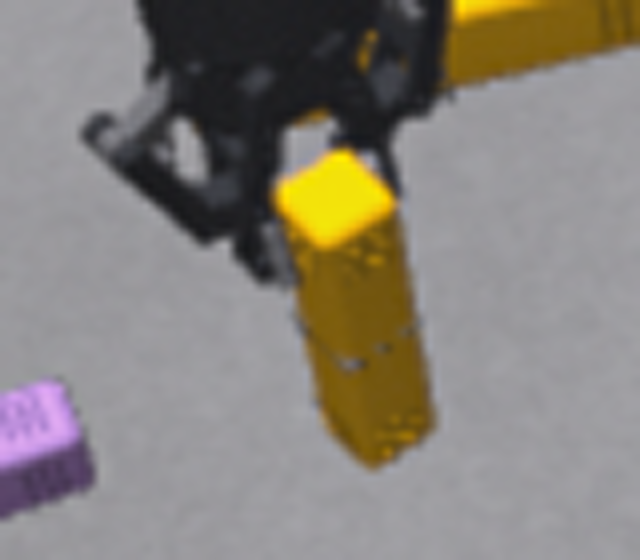

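```bash
python3 -c "
from h import *
d=load('s10');T=[.4332,-.2252,.1001]
raw=[(275,195,1,-1,1),(325,248,1,-1,-1),(397,200,1,1,-1),(345,148,1,1,1),(302,325,0,-1,1),(350,365,0,-1,-1),(418,325,0,1,-1),(322,420,-1,-1,1),(435,420,-1,1,-1),(375,468,-1,-1,-1)]
pts=[(180+u/8-.44,133+v/8-.44,i,j,m) for u,v,i,j,m in raw]
ptfit(d,T,58.2,pts)
# vertical vanishing check: image slope of a vertical line here
for z in (0,.144): print(proj(d,[.43,-.22,z]))
"
```

```text
phi 83.0 off 50.2 perp 16.2 ylat 0.2 dyaw 1.1
[[-0.9, -0.5], [0.3, 0.5], [1.2, 0.1], [0.3, -0.9], [-1.2, -1.7], [-0.2, 0.7], [0.7, -0.5], [-1.0, 0.2], [0.6, 1.3], [-0.8, 1.4]]
[228.38750071 185.15123102]
[219.73380451 152.59359167]
```

Request:
{"api": "servo_tool", "payload": {
  "increments": [
    {"hand": 1,"travel": [-4,0,0.5],"yaw": 0},
    {"hand": 1,"travel": [-4,0,1],"yaw": 0},
    {"hand": 1,"travel": [-4,0,1],"yaw": 0},
    {"hand": 1,"travel": [0,0,0],"yaw": 0}
  ]
}}

```text
t: 16.35
tcp_pos: [0.4267, -0.2354, 0.0974]
tool_rot: [0.874, 0.486, 0.0, 0.0]
force: [-0.9, 1.9, 5.3]
finger_gap: 0.397
```

```bash
python3 -c "
from h import *
avgM(2);tgt(.4545,-.1896,.003,-32);s=manip.sense()
snap('scene','s11');d=load('s11');c=proj(d,s['tcp_pos']).astype(int);print(c)
crop('s11','c13',c[0]-40,c[1]-30,c[0]+40,c[1]+40,8)"
```

```text
toolM,F [ 0.295  0.378 -0.009 -0.725  1.661  6.372] [0.02  0.003 0.015 0.14  0.154 0.742]
t 16.45 tcp [ 0.4267 -0.2353  0.0974] jaw -31.84 travel_mm [53.5 -0.6 94.4] len 53.0 yaw 0.16 tilt 0.05 gap 0.394 F [0.92 2.77 6.88] M [0.427 0.148 0.099] q1,6 [-42. -10.]
[218 161]
```

View pics/c13.png

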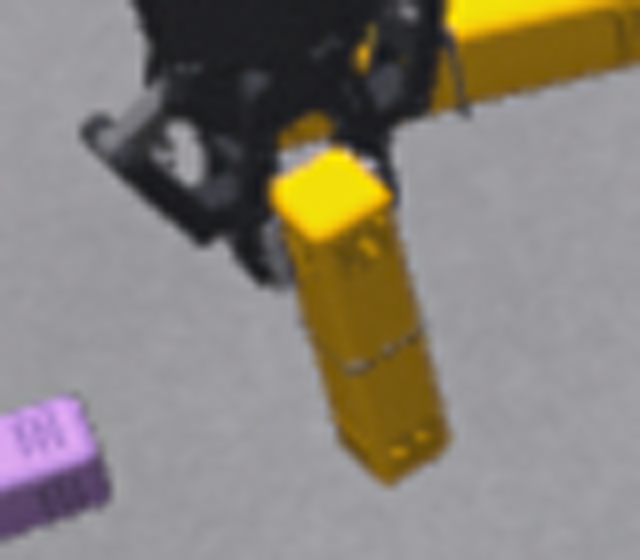

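Request:
{"api": "servo_tool", "payload": {
  "increments": [
    {"hand": 1,"travel": [0,0,-2],"yaw": 0},
    {"hand": 0.45,"travel": [0,0,0],"yaw": 0},
    {"hand": 0.3,"travel": [0,0,0],"yaw": 0},
    {"hand": 0.3,"travel": [0,0,0],"yaw": 0},
    {"hand": 0.3,"travel": [0,0,0],"yaw": 0}
  ]
}}

```text
t: 17.0
tcp_pos: [0.4267, -0.2353, 0.0986]
tool_rot: [0.874, 0.486, 0.0, 0.0]
force: [-0.0, 0.0, -0.1]
finger_gap: 0.697
```

```bash
python3 -c "
from h import *
avgM(2);tgt(.4545,-.1896,.003,-32);s=manip.sense()
snap('scene','s12');d=load('s12');c=proj(d,s['tcp_pos']).astype(int);print(c)
crop('s12','c14',c[0]-40,c[1]-30,c[0]+40,c[1]+40,8)"
```

```text
toolM,F [ 0.034 -0.001 -0.014  0.042 -0.042 -0.38 ] [0.035 0.026 0.027 0.042 0.035 0.163]
t 17.1 tcp [ 0.4266 -0.2352  0.0986] jaw -31.81 travel_mm [53.4 -0.3 95.6] len 53.0 yaw 0.19 tilt 0.0 gap 0.701 F [ 0.35 -0.64 -1.31] M [-0.015  0.014  0.003] q1,6 [-42. -10.]
[218 161]
```

View pics/c14.png

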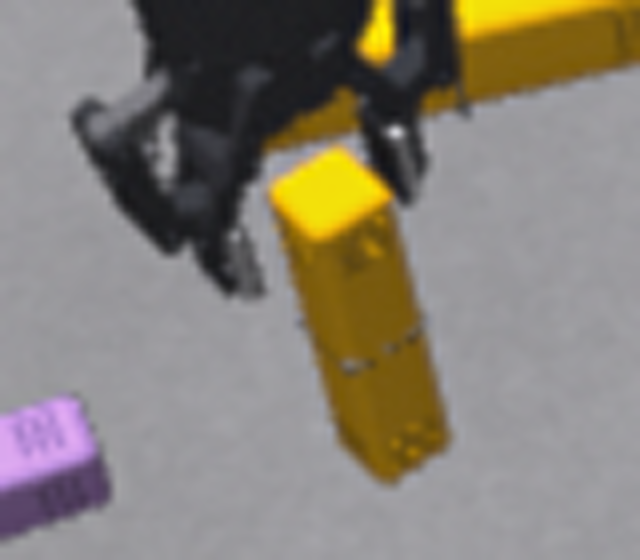

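The yellow case now stands upright on its own on the worktop. I'll find its centre to regrip it squarely.

```bash
python3 -c "
from h import *
d=load('s12')
# c offset: crop origin (178,131)
P=lambda u,v:(178+u/8-.44,131+v/8-.44)
raw=[(270,193,1,-1,1),(320,242,1,-1,-1),(392,197,1,1,-1),(338,147,1,1,1),(300,322,0,-1,1),(348,367,0,-1,-1),(422,330,0,1,-1),(342,440,-1,-1,1),(450,437,-1,1,-1),(392,487,-1,-1,-1)]
pts=[(*P(u,v),i,j,m) for u,v,i,j,m in raw]
def model(p):
    x,y,h=p;cc,ss=np.cos(h),np.sin(h);X=np.array([cc,ss]);Y=np.array([-ss,cc])
    return np.array([proj(d,[*(np.array([x,y])-X*m*.0165+Y*j*.0165),.072+i*.072]) for _,_,i,j,m in pts])
r=least_squares(lambda p:(model(p)-np.array([q[:2] for q in pts])).ravel(),[.435,-.22,np.radians(58)])
print(r.x[:2],np.degrees(r.x[2]));print((model(r.x)-np.array([q[:2] for q in pts])).round(1).tolist())
tgt(r.x[0],r.x[1],.0986,-32)
"
```

```text
[ 0.43555265 -0.2212479 ] 58.53024331474993
[[-1.3, -1.0], [-0.6, -0.4], [0.4, -1.0], [0.2, -1.3], [-0.1, -0.1], [0.6, 0.9], [0.9, -0.6], [-0.8, 0.7], [1.2, 1.5], [-0.6, 1.3]]
t 17.15 tcp [ 0.4266 -0.2351  0.0986] jaw -31.81 travel_mm [16.5  0.3 -0. ] len 17.0 yaw 0.19 tilt 0.0 gap 0.699 F [-0.28  0.16  0.68] M [-0.002 -0.015 -0.031] q1,6 [-42. -10.]
```

Request:
{"api": "servo_tool", "payload": {
  "increments": [
    {"hand": 0.3,"travel": [8,0,0],"yaw": 0},
    {"hand": 0.3,"travel": [8,0,0],"yaw": 0},
    {"hand": 0.3,"travel": [0,0,0],"yaw": 0},
    {"hand": 1,"travel": [0,0,0],"yaw": 0},
    {"hand": 1,"travel": [0,0,0],"yaw": 0},
    {"hand": 1,"travel": [0,0,0],"yaw": 0},
    {"hand": 1,"travel": [0,0,0],"yaw": 0},
    {"hand": 1,"travel": [0,0,0],"yaw": 0},
    {"hand": 1,"travel": [0,0,0],"yaw": 0}
  ],
  "newtons": 60
}}

```text
t: 18.05
tcp_pos: [0.4351, -0.2216, 0.0988]
tool_rot: [0.874, 0.486, 0.0, 0.0]
force: [1.5, 0.7, 2.5]
finger_gap: 0.39
```

```bash
python3 -c "
from h import *
avgM(1);tgt(.4545,-.1896,.003,-32)"
```

```text
toolM,F [-3.500e-02  1.690e-01  2.000e-03  1.503e+00  7.220e-01  2.481e+00] [0. 0. 0. 0. 0. 0.]
t 18.1 tcp [ 0.4351 -0.2216  0.0988] jaw -31.82 travel_mm [37.4 -0.4 95.8] len 37.0 yaw 0.18 tilt 0.02 gap 0.39 F [ 0.48 -0.18  3.85] M [ 0.175 -0.074  0.062] q1,6 [-40.  -8.]
```

Request:
{"api": "servo_tool", "payload": {
  "increments": [
    {"hand": 1,"travel": [0,0,-5],"yaw": 0},
    {"hand": 1,"travel": [0,0,-15],"yaw": -3.9},
    {"hand": 1,"travel": [0,0,-30],"yaw": -3.9},
    {"hand": 1,"travel": [0,0,-40],"yaw": -3.9},
    {"hand": 1,"travel": [0,0,-40],"yaw": -3.9},
    {"hand": 1,"travel": [0,0,-40],"yaw": -3.9},
    {"hand": 1,"travel": [0,0,-30],"yaw": -3.9},
    {"hand": 1,"travel": [0,0,-15],"yaw": 0},
    {"hand": 1,"travel": [0,0,0],"yaw": 0}
  ]
}}

```text
t: 19.0
tcp_pos: [0.4356, -0.2221, 0.3155]
tool_rot: [0.757, 0.653, 0.0, 0.002]
force: [0.2, 0.4, -3.3]
finger_gap: 0.391
```

```bash
python3 -c "
from h import *
avgM(2);tgt(.5602,.347,.31,-8.4);s=manip.sense()
snap('scene','s13');d=load('s13');c=proj(d,s['tcp_pos']).astype(int);print(c)
x0=max(0,c[0]-40);y0=max(0,c[1]-30);crop('s13','c15',x0,y0,c[0]+40,c[1]+50,8)"
```

```text
toolM,F [ 0.026 -0.012 -0.016 -0.29   0.197 -3.274] [0.019 0.008 0.012 0.342 0.153 0.025]
t 19.1 tcp [ 0.4341 -0.2209  0.3126] jaw -8.43 travel_mm [580.3  41.5   3.1] len 582.0 yaw -0.03 tilt 0.14 gap 0.392 F [ 0.48  0.03 -5.  ] M [-0.025  0.033  0.033] q1,6 [-40. -32.]
[206 106]
```

View pics/c15.png

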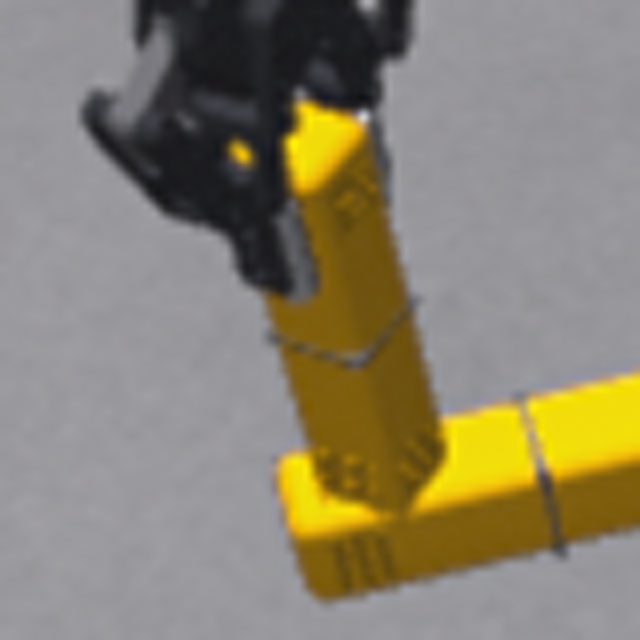

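Request:
{"api": "servo_tool", "payload": {
  "increments": [
    {"hand": 1,"travel": [15,1,0],"yaw": 0},
    {"hand": 1,"travel": [28,2,0],"yaw": 0},
    {"hand": 1,"travel": [38,2.7,0],"yaw": 0},
    {"hand": 1,"travel": [38,2.7,0],"yaw": 0},
    {"hand": 1,"travel": [38,2.7,0],"yaw": 0},
    {"hand": 1,"travel": [38,2.7,0],"yaw": 0},
    {"hand": 1,"travel": [38,2.7,0],"yaw": 0},
    {"hand": 1,"travel": [38,2.7,0],"yaw": 0},
    {"hand": 1,"travel": [38,2.7,0],"yaw": 0},
    {"hand": 1,"travel": [38,2.7,0],"yaw": 0},
    {"hand": 1,"travel": [38,2.7,0],"yaw": 0},
    {"hand": 1,"travel": [38,2.7,0],"yaw": 0},
    {"hand": 1,"travel": [38,2.7,0],"yaw": 0},
    {"hand": 1,"travel": [38,2.7,0],"yaw": 0},
    {"hand": 1,"travel": [38,2.7,0],"yaw": 0},
    {"hand": 1,"travel": [28,2,0],"yaw": 0},
    {"hand": 1,"travel": [15,1,0],"yaw": 0},
    {"hand": 1,"travel": [0,0,0],"yaw": 0}
  ]
}}

```text
t: 20.95
tcp_pos: [0.5595, 0.3481, 0.3116]
tool_rot: [0.756, 0.654, -0.001, -0.001]
force: [-0.4, -0.5, -3.1]
finger_gap: 0.39
```

```bash
python3 -c "
from h import *
avgM(2);tgt(.5602,.347,.2026,-8.4);s=manip.sense()
snap('scene','s14');crop('s14','c16',310,100,510,260,4)"
```

```text
toolM,F [ 0.018 -0.029 -0.01  -0.385 -0.645 -3.329] [0.008 0.012 0.01  0.015 0.082 0.17 ]
t 21.05 tcp [0.5596 0.3455 0.3124] jaw -8.4 travel_mm [  1.9   0.6 109.8] len 2.0 yaw 0.0 tilt 0.2 gap 0.39 F [ 0.85 -0.01 -3.34] M [-0.046  0.027 -0.032] q1,6 [22. 30.]
```

View pics/c16.png

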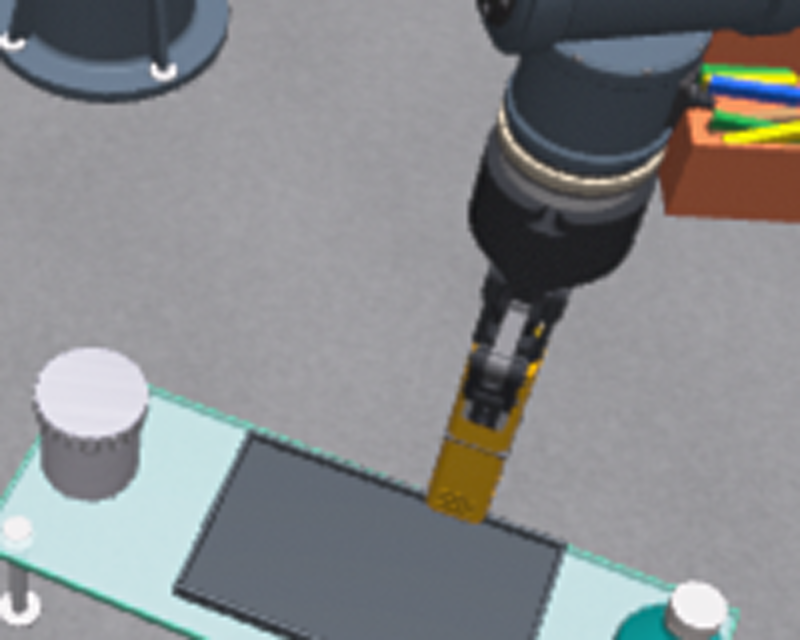

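Request:
{"api": "servo_tool", "payload": {
  "increments": [
    {"hand": 1,"travel": [2,0.5,15],"yaw": 0},
    {"hand": 1,"travel": [0,0,25],"yaw": 0},
    {"hand": 1,"travel": [0,0,25],"yaw": 0},
    {"hand": 1,"travel": [0,0,18],"yaw": 0},
    {"hand": 1,"travel": [0,0,10],"yaw": 0},
    {"hand": 1,"travel": [0,0,6],"yaw": 0},
    {"hand": 1,"travel": [0,0,3],"yaw": 0},
    {"hand": 1,"travel": [0,0,0],"yaw": 0},
    {"hand": 1,"travel": [0,0,0],"yaw": 0}
  ]
}}

```text
t: 22.0
tcp_pos: [0.5619, 0.3483, 0.2126]
tool_rot: [0.757, 0.653, 0.001, 0.0]
force: [-0.3, -0.2, -3.5]
finger_gap: 0.389
```

```bash
python3 -c "
from h import *
avgM(2);tgt(.5602,.347,.2026,-8.4);s=manip.sense()
snap('scene','s15');crop('s15','c17',350,130,510,270,5)"
```

```text
toolM,F [ 2.000e-03 -5.400e-02 -6.200e-02 -3.750e-01  3.090e-01 -3.266e+00] [0.01  0.    0.013 0.052 0.356 0.16 ]
t 22.1 tcp [0.5618 0.3484 0.2126] jaw -8.41 travel_mm [-1.6 -1.4 10. ] len 2.0 yaw -0.01 tilt 0.1 gap 0.391 F [ 0.56 -0.07 -3.26] M [ 0.011  0.032 -0.058] q1,6 [22. 31.]
```

View pics/c17.png

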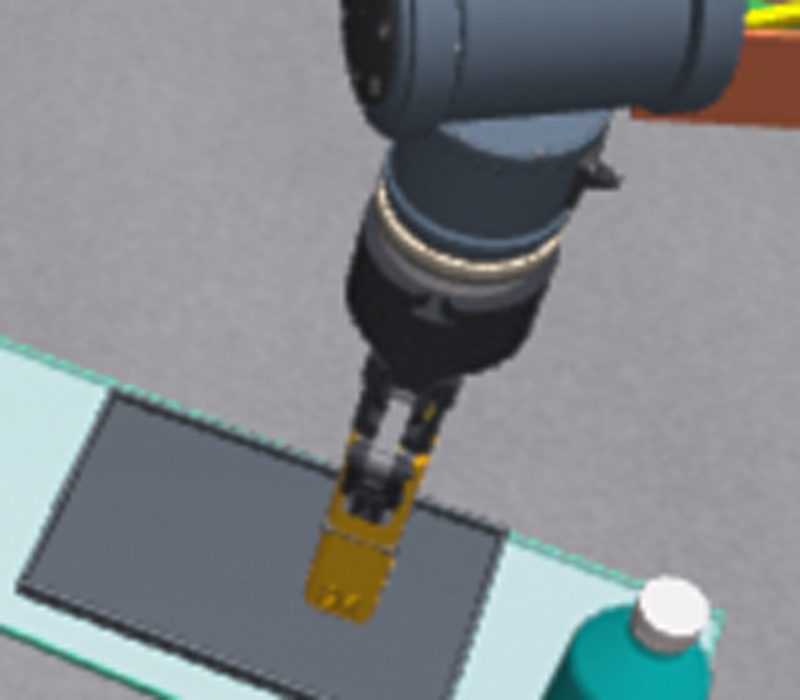

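The case hangs over the tray floor, roughly 10 mm above it. I'll lower it slowly.

Request:
{"api": "servo_tool", "payload": {
  "increments": [
    {"hand": 1,"travel": [0,0,2.5],"yaw": 0},
    {"hand": 1,"travel": [0,0,2.5],"yaw": 0},
    {"hand": 1,"travel": [0,0,1.5],"yaw": 0},
    {"hand": 1,"travel": [0,0,1],"yaw": 0},
    {"hand": 1,"travel": [0,0,0.6],"yaw": 0},
    {"hand": 1,"travel": [0,0,0],"yaw": 0}
  ]
}}

```text
t: 22.75
tcp_pos: [0.5613, 0.3481, 0.2033]
tool_rot: [0.757, 0.653, -0.0, -0.0]
force: [-0.3, -0.9, -3.7]
finger_gap: 0.39
```

```bash
python3 -c "
from h import *
avgM(1);tgt(.5602,.347,.2026,-8.4)"
```

```text
toolM,F [ 0.024 -0.008  0.028 -0.251 -0.95  -3.683] [0. 0. 0. 0. 0. 0.]
t 22.8 tcp [0.5613 0.3481 0.2034] jaw -8.41 travel_mm [-1.3 -0.9  0.8] len 2.0 yaw -0.01 tilt 0.01 gap 0.395 F [ 0.17 -0.92 -3.73] M [-0.045  0.035 -0.007] q1,6 [22. 31.]
```

Request:
{"api": "servo_tool", "payload": {
  "increments": [
    {"hand": 1,"travel": [0,0,0.5],"yaw": 0},
    {"hand": 1,"travel": [0,0,0.5],"yaw": 0},
    {"hand": 1,"travel": [0,0,0],"yaw": 0}
  ]
}}

```text
t: 23.1
tcp_pos: [0.5615, 0.3482, 0.2028]
tool_rot: [0.757, 0.653, 0.0, 0.0]
force: [-0.3, 0.2, -2.2]
finger_gap: 0.394
```

```bash
python3 -c "
from h import *
avgM(1);tgt(.5602,.347,.2026,-8.4)"
```

```text
toolM,F [ 0.044  0.016  0.017 -0.276  0.232 -2.153] [0. 0. 0. 0. 0. 0.]
t 23.15 tcp [0.5615 0.3482 0.2028] jaw -8.41 travel_mm [-1.3 -1.1  0.2] len 2.0 yaw -0.01 tilt 0.03 gap 0.389 F [-0.23  0.45 -1.33] M [-0.027  0.062 -0.003] q1,6 [22. 31.]
```

Touching (the weight is coming off). A little more, then release.

Request:
{"api": "servo_tool", "payload": {
  "increments": [
    {"hand": 1,"travel": [0,0,0.6],"yaw": 0},
    {"hand": 1,"travel": [0,0,0],"yaw": 0},
    {"hand": 0.5,"travel": [0,0,0],"yaw": 0},
    {"hand": 0.35,"travel": [0,0,0],"yaw": 0},
    {"hand": 0.3,"travel": [0,0,0],"yaw": 0},
    {"hand": 0.3,"travel": [0,0,0],"yaw": 0}
  ]
}}

```text
t: 23.75
tcp_pos: [0.5615, 0.3481, 0.2019]
tool_rot: [0.757, 0.653, 0.0, 0.0]
force: [0.5, 0.3, -0.2]
finger_gap: 0.702
```

```bash
python3 -c "
from h import *
avgM(1);tgt(.5602,.347,.2026,-8.4)
snap('scene','s16');crop('s16','c18',350,130,510,270,5)"
```

```text
toolM,F [ 0.016 -0.057 -0.004  0.532  0.281 -0.212] [0. 0. 0. 0. 0. 0.]
t 23.8 tcp [0.5614 0.3481 0.2019] jaw -8.41 travel_mm [-1.3 -1.1 -0.7] len 2.0 yaw -0.01 tilt 0.01 gap 0.702 F [-0.33 -0.69 -0.4 ] M [ 0.004 -0.005 -0.047] q1,6 [22. 31.]
```

View pics/c18.png

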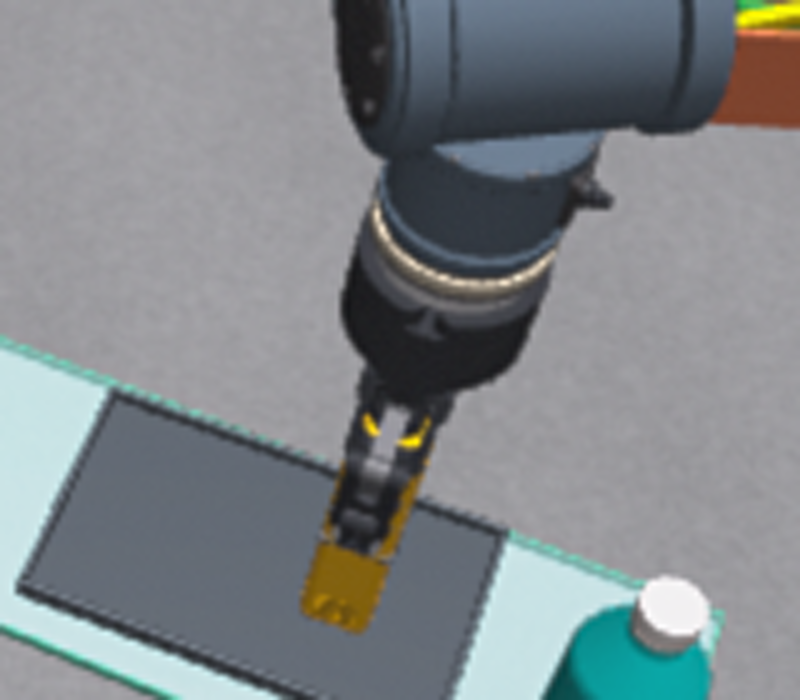

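Request:
{"api": "servo_tool", "payload": {
  "increments": [
    {"hand": 0.3,"travel": [0,0,-5],"yaw": 0},
    {"hand": 0.3,"travel": [0,0,-20],"yaw": 0},
    {"hand": 0.3,"travel": [0,0,-40],"yaw": 0},
    {"hand": 0.3,"travel": [0,0,-40],"yaw": 0},
    {"hand": 0.3,"travel": [0,0,-5],"yaw": 0}
  ]
}}

```text
t: 24.35
tcp_pos: [0.5643, 0.3495, 0.319]
tool_rot: [0.757, 0.653, 0.006, 0.002]
force: [0.0, 0.4, 0.7]
finger_gap: 0.702
```

Request:
{"api": "servo_tool", "payload": {
  "increments": [
    {"hand": 0,"travel": [-20,1.9,0],"yaw": 0},
    {"hand": 0,"travel": [-40,3.7,0],"yaw": 0},
    {"hand": 0,"travel": [-40,3.7,0],"yaw": 0},
    {"hand": 0,"travel": [-40,3.7,0],"yaw": 0},
    {"hand": 0,"travel": [-40,3.7,0],"yaw": 0},
    {"hand": 0,"travel": [-40,3.7,0],"yaw": 0},
    {"hand": 0,"travel": [-40,3.7,0],"yaw": 0},
    {"hand": 0,"travel": [-40,3.7,0],"yaw": 0},
    {"hand": 0,"travel": [-40,3.7,0],"yaw": 0},
    {"hand": 0,"travel": [-40,3.7,0],"yaw": 0},
    {"hand": 0,"travel": [-40,3.7,0],"yaw": 0},
    {"hand": 0,"travel": [-40,3.7,0],"yaw": 0},
    {"hand": 0,"travel": [-40,3.7,0],"yaw": 0},
    {"hand": 0,"travel": [-40,3.7,0],"yaw": 0},
    {"hand": 0,"travel": [-40,3.7,0],"yaw": 0},
    {"hand": 0,"travel": [-40,3.7,0],"yaw": 0},
    {"hand": 0,"travel": [-40,3.7,0],"yaw": 0},
    {"hand": 0,"travel": [-40,3.7,0],"yaw": 0},
    {"hand": 0,"travel": [-20,1.9,0],"yaw": 0}
  ]
}}

```text
t: 26.25
tcp_pos: [0.5212, -0.3772, 0.3114]
tool_rot: [0.758, 0.652, -0.0, 0.0]
force: [0.2, -0.2, -0.3]
finger_gap: 1.0
```

Request:
{"api": "servo_tool", "payload": {
  "increments": [
    {"hand": 0,"travel": [0,0,20],"yaw": -7},
    {"hand": 0,"travel": [0,0,30],"yaw": -7},
    {"hand": 0,"travel": [0,0,30],"yaw": -7},
    {"hand": 0,"travel": [0,0,30],"yaw": -7},
    {"hand": 0,"travel": [0,0,30],"yaw": -7},
    {"hand": 0,"travel": [0,0,30],"yaw": -7},
    {"hand": 0,"travel": [0,0,20],"yaw": -7},
    {"hand": 0,"travel": [0,0,0],"yaw": 0}
  ]
}}

```text
t: 27.05
tcp_pos: [0.5202, -0.3712, 0.1184]
tool_rot: [0.418, 0.908, 0.002, -0.004]
force: [0.1, 0.3, -0.5]
finger_gap: 1.001
```

```bash
python3 -c "
from h import *
tgt(.5225,-.3745,.0045,40.6)
snap('scene','s17')"
```

```text
t 27.05 tcp [ 0.5202 -0.3712  0.1184] jaw 40.6 travel_mm [ -5.   -0.4 113.9] len 5.0 yaw -0.0 tilt 0.48 gap 1.001 F [ 0.08  0.28 -0.47] M [-0.004 -0.043  0.002] q1,6 [-46. -86.]
```

View pics/s17.png

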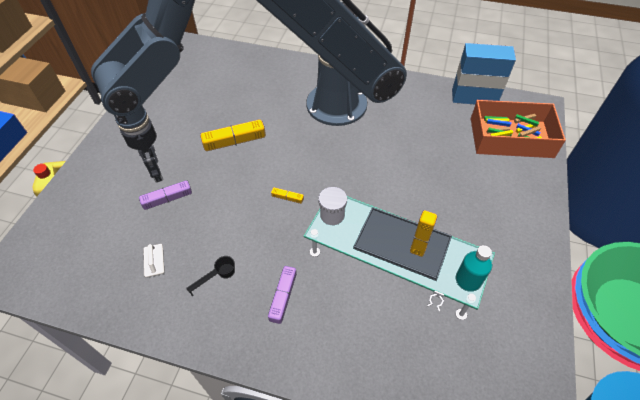

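The yellow case stands upright in the tray (425,233). The gripper is above the right-hand lilac case (166,194), so I'll descend.

Request:
{"api": "servo_tool", "payload": {
  "increments": [
    {"hand": 0,"travel": [-4,0,20],"yaw": 0},
    {"hand": 0,"travel": [0,0,30],"yaw": 0},
    {"hand": 0,"travel": [0,0,27],"yaw": 0},
    {"hand": 0,"travel": [0,0,18],"yaw": 0},
    {"hand": 0,"travel": [0,0,12],"yaw": 0},
    {"hand": 0,"travel": [0,0,6],"yaw": 0},
    {"hand": 0,"travel": [0,0,0],"yaw": 0}
  ]
}}

```text
t: 27.8
tcp_pos: [0.5249, -0.3771, 0.0093]
tool_rot: [0.418, 0.908, -0.0, 0.0]
force: [0.8, 0.0, -0.3]
finger_gap: 1.003
```

```bash
python3 -c "
from h import *
tgt(.5225,-.3745,.0045,40.6)
snap('scene','s18');crop('s18','c19',90,130,250,250,5)"
```

```text
t 27.8 tcp [ 0.5249 -0.3771  0.0093] jaw 40.55 travel_mm [ 3.6 -0.2  4.8] len 4.0 yaw -0.05 tilt 0.03 gap 1.003 F [ 0.79  0.02 -0.35] M [ 0.037 -0.036 -0.051] q1,6 [-46. -86.]
```

View pics/c19.png

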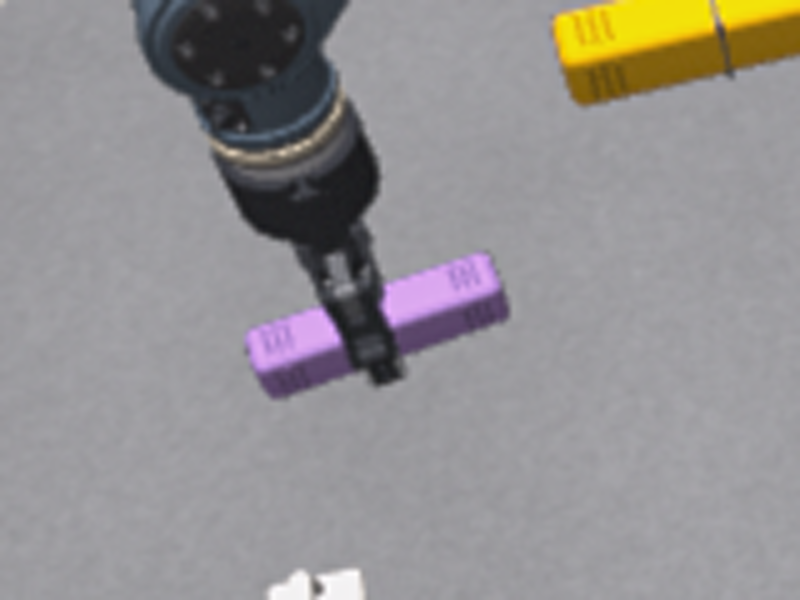

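Request:
{"api": "servo_tool", "payload": {
  "increments": [
    {"hand": 0,"travel": [3.5,0,4],"yaw": 0},
    {"hand": 1,"travel": [0,0,0],"yaw": 0},
    {"hand": 1,"travel": [0,0,0],"yaw": 0},
    {"hand": 1,"travel": [0,0,0],"yaw": 0},
    {"hand": 1,"travel": [0,0,0],"yaw": 0},
    {"hand": 1,"travel": [0,0,0],"yaw": 0},
    {"hand": 1,"travel": [0,0,0],"yaw": 0},
    {"hand": 1,"travel": [0,0,0],"yaw": 0},
    {"hand": 1,"travel": [0,0,-5],"yaw": 0},
    {"hand": 1,"travel": [0,0,-10],"yaw": 0},
    {"hand": 1,"travel": [0,0,-10],"yaw": 0},
    {"hand": 1,"travel": [0,0,-5],"yaw": 0},
    {"hand": 1,"travel": [0,0,0],"yaw": 0},
    {"hand": 1,"travel": [0,0,0],"yaw": 0},
    {"hand": 1,"travel": [0,0,0],"yaw": 0}
  ],
  "newtons": 60
}}

```text
t: 29.35
tcp_pos: [0.522, -0.374, 0.0346]
tool_rot: [0.418, 0.908, 0.0, -0.0]
force: [0.3, -0.2, -3.8]
finger_gap: 0.383
```

```bash
python3 -c "
from h import *
avgM(10);tgt(.5225,-.3745,.0045,40.6)
snap('scene','s19');crop('s19','c20',90,130,250,250,5)"
```

```text
toolM,F [ 2.000e-03 -1.140e-01  0.000e+00  2.280e-01  4.100e-02 -3.902e+00] [0.013 0.007 0.011 0.096 0.183 0.192]
t 29.85 tcp [ 0.5223 -0.3743  0.0349] jaw 40.59 travel_mm [-0.3  0.  30.4] len 0.0 yaw -0.01 tilt 0.01 gap 0.386 F [-0.26  0.01 -3.45] M [-0.073 -0.091  0.022] q1,6 [-46. -86.]
```

View pics/c20.png

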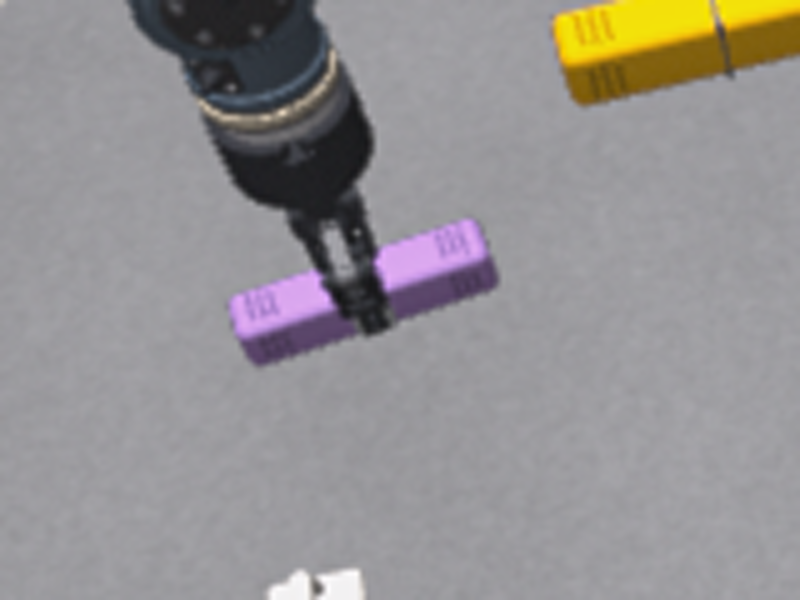

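Reading is −0.114 N·m about tool y, so the heavy end is towards tool +x, the end nearer the robot. I'll set it down and regrip on the light half (−46 mm).

Request:
{"api": "servo_tool", "payload": {
  "increments": [
    {"hand": 1,"travel": [0,0,8],"yaw": 0},
    {"hand": 1,"travel": [0,0,10],"yaw": 0},
    {"hand": 1,"travel": [0,0,8],"yaw": 0},
    {"hand": 1,"travel": [0,0,3],"yaw": 0},
    {"hand": 1,"travel": [0,0,0.5],"yaw": 0},
    {"hand": 0,"travel": [0,0,0],"yaw": 0},
    {"hand": 0,"travel": [0,0,0],"yaw": 0},
    {"hand": 0,"travel": [0,0,0],"yaw": 0},
    {"hand": 0,"travel": [-15,0,0],"yaw": 0},
    {"hand": 0,"travel": [-20,0,0],"yaw": 0},
    {"hand": 0,"travel": [-11,0,0],"yaw": 0},
    {"hand": 0,"travel": [0,0,0],"yaw": 0}
  ]
}}

```text
t: 31.1
tcp_pos: [0.5536, -0.4111, 0.0058]
tool_rot: [0.418, 0.908, -0.001, 0.002]
force: [0.3, -0.8, 0.6]
finger_gap: 1.003
```

```bash
python3 -c "
from h import *
tgt(.5225,-.3745,.0045,40.6)
snap('scene','s20');crop('s20','c21',90,130,250,250,5)"
```

```text
t 31.1 tcp [ 0.5536 -0.4111  0.0058] jaw 40.56 travel_mm [48.1  0.2  1.1] len 48.0 yaw -0.04 tilt 0.21 gap 1.003 F [ 0.29 -0.81  0.64] M [ 0.015  0.047 -0.028] q1,6 [-46. -86.]
```

View pics/c21.png

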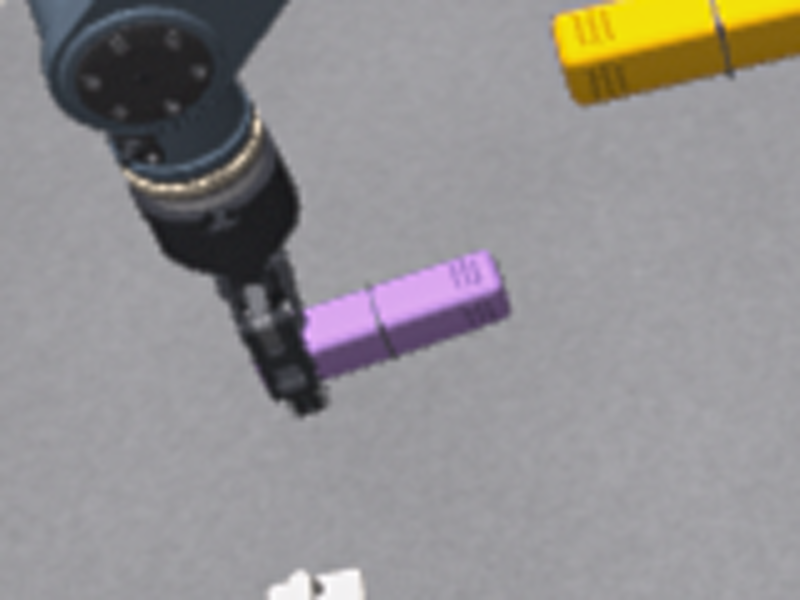

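Request:
{"api": "servo_tool", "payload": {
  "increments": [
    {"hand": 1,"travel": [0,0,0],"yaw": 0},
    {"hand": 1,"travel": [0,0,0],"yaw": 0},
    {"hand": 1,"travel": [0,0,0],"yaw": 0},
    {"hand": 1,"travel": [0,0,0],"yaw": 0},
    {"hand": 1,"travel": [0,0,0],"yaw": 0},
    {"hand": 1,"travel": [0,0,0],"yaw": 0},
    {"hand": 1,"travel": [0,0,0],"yaw": 0},
    {"hand": 1,"travel": [0,0,-5],"yaw": 0},
    {"hand": 1,"travel": [0,0,-20],"yaw": 0},
    {"hand": 1,"travel": [0,0,-45],"yaw": 0},
    {"hand": 1,"travel": [15,0,-45],"yaw": 0},
    {"hand": 1,"travel": [15,0,-45],"yaw": 0},
    {"hand": 1,"travel": [10,0,-35],"yaw": 0},
    {"hand": 1,"travel": [5,0,-15],"yaw": 0},
    {"hand": 1,"travel": [0,0,-5],"yaw": 0},
    {"hand": 1,"travel": [0,0,0],"yaw": 0}
  ],
  "newtons": 20
}}

```text
t: 32.75
tcp_pos: [0.5229, -0.3751, 0.2196]
tool_rot: [0.418, 0.908, 0.0, -0.0]
force: [0.6, -0.1, -5.0]
finger_gap: 0.393
```

```bash
python3 -c "
from h import *
tgt(.5225,-.3745,.0045,40.6);avgM(2)
snap('scene','s21');crop('s21','c22',90,80,250,200,5)"
```

```text
t 32.75 tcp [ 0.5229 -0.3751  0.2196] jaw 40.58 travel_mm [6.000e-01 1.000e-01 2.151e+02] len 1.0 yaw -0.02 tilt 0.02 gap 0.393 F [ 0.55 -0.06 -5.02] M [-0.028 -0.07   0.062] q1,6 [-46. -86.]
toolM,F [-0.034 -0.096 -0.052  0.927  0.085 -4.576] [0.001 0.021 0.007 0.266 0.099 0.315]
```

View pics/c22.png

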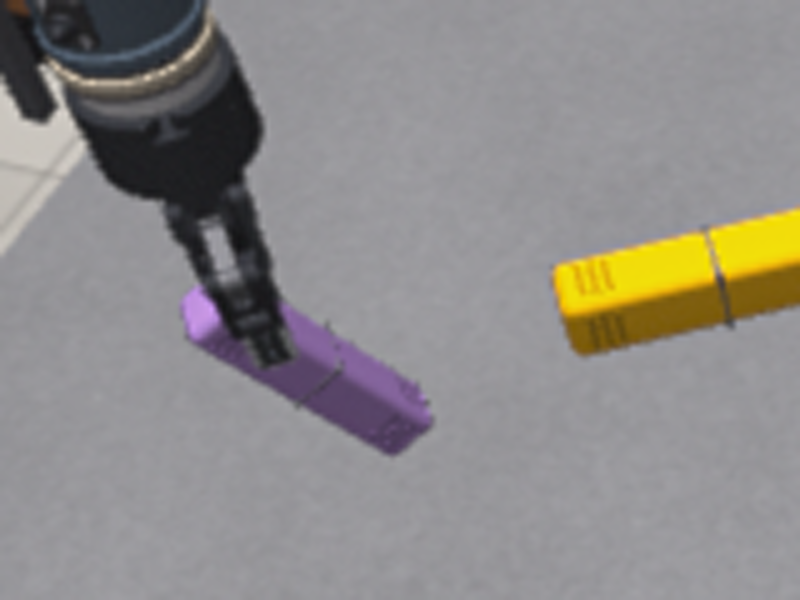

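Request:
{"api": "servo_tool", "payload": {
  "increments": [
    {"hand": 1,"travel": [-10,0,10],"yaw": 0},
    {"hand": 1,"travel": [-20,0,20],"yaw": 0},
    {"hand": 1,"travel": [-25,0,25],"yaw": 0},
    {"hand": 1,"travel": [28,0,-28],"yaw": 0},
    {"hand": 1,"travel": [28,0,-28],"yaw": 0},
    {"hand": 1,"travel": [20,0,-20],"yaw": 0},
    {"hand": 1,"travel": [10,0,-10],"yaw": 0},
    {"hand": 1,"travel": [4,0,-4],"yaw": 0},
    {"hand": 1,"travel": [0,0,0],"yaw": 0}
  ]
}}

```text
t: 33.8
tcp_pos: [0.5004, -0.3487, 0.2553]
tool_rot: [0.418, 0.908, -0.0, 0.0]
force: [0.7, -0.1, -3.9]
finger_gap: 0.394
```

```bash
python3 -c "
from h import *
tgt(.5225,-.3745,.0045,40.6);avgM(2)
snap('scene','s22');crop('s22','c23',90,80,250,200,5)"
```

```text
t 33.8 tcp [ 0.5004 -0.3487  0.2553] jaw 40.59 travel_mm [-33.8   0.  250.9] len 34.0 yaw -0.01 tilt 0.05 gap 0.394 F [ 0.67 -0.1  -3.87] M [ 0.021  0.053 -0.011] q1,6 [-45. -86.]
toolM,F [ 3.000e-03  3.800e-02 -3.000e-03  1.940e-01  2.890e-01 -4.161e+00] [0.017 0.009 0.01  0.34  0.273 0.206]
```

View pics/c23.png

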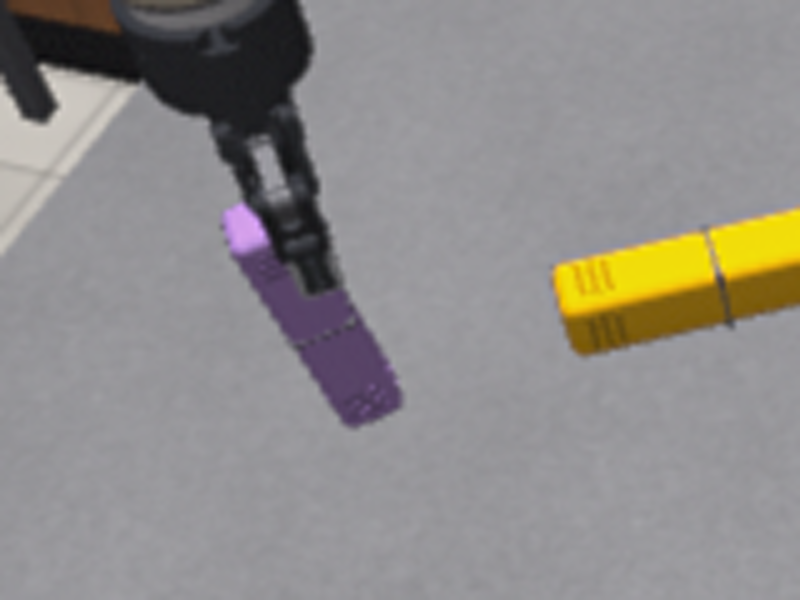

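```bash
python3 -c "
from h import *
T=[.5004,-.3487,.2553]
over2('s22','o22',90,80,210,180,6.5 and 6,[tiltbox(T,np.radians(-49.4),np.radians(f),off=50,perp=.014) for f in (70,80,90)])
d=load('s22')
P=tiltbox(T,np.radians(-49.4),np.radians(75),off=50,perp=.014)
k=0
for i in(-1,1):
  for j in(-1,1):
    for m in(-1,1): print(i,j,m,((proj(d,P[k])-[90,80]+.44)*5).round());k+=1"
```

```text
-1 -1 -1 [369. 378.]
-1 -1 1 [425. 348.]
-1 1 -1 [384. 421.]
-1 1 1 [441. 391.]
1 -1 -1 [214. 210.]
1 -1 1 [276. 177.]
1 1 -1 [228. 256.]
1 1 1 [290. 222.]
```

View pics/o22.png

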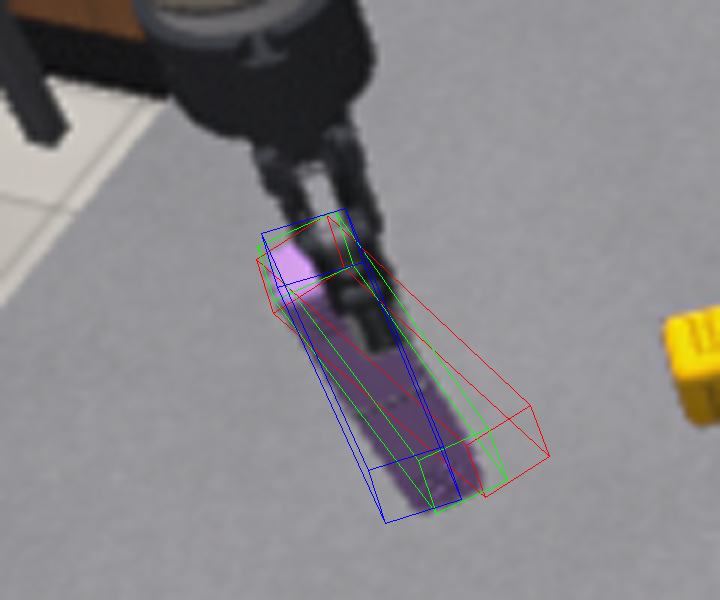

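Request:
{"api": "servo_tool", "payload": {
  "increments": [
    {"hand": 1,"travel": [0,0,10],"yaw": 0},
    {"hand": 1,"travel": [0,0,25],"yaw": 0},
    {"hand": 1,"travel": [0,0,35],"yaw": 0},
    {"hand": 1,"travel": [0,0,35],"yaw": 0},
    {"hand": 1,"travel": [0,0,22],"yaw": 0},
    {"hand": 1,"travel": [0,0,12],"yaw": 0},
    {"hand": 1,"travel": [0,0,7],"yaw": 0},
    {"hand": 1,"travel": [0,0,3],"yaw": 0},
    {"hand": 1,"travel": [0,0,0],"yaw": 0},
    {"hand": 1,"travel": [0,0,0],"yaw": 0}
  ]
}}

```text
t: 34.95
tcp_pos: [0.5009, -0.3491, 0.1076]
tool_rot: [0.418, 0.908, -0.0, 0.001]
force: [-0.3, 0.2, -3.8]
finger_gap: 0.392
```

```bash
python3 -c "
from h import *
tgt(.5225,-.3745,.0045,40.6);avgM(2)"
```

```text
t 34.95 tcp [ 0.5009 -0.3491  0.1076] jaw 40.59 travel_mm [-3.300e+01 -1.000e-01  1.032e+02] len 33.0 yaw -0.01 tilt 0.15 gap 0.392 F [-0.28  0.18 -3.82] M [-0.02   0.016  0.004] q1,6 [-45. -86.]
toolM,F [ 0.007 -0.008 -0.01   0.253  0.123 -3.822] [0.013 0.002 0.004 0.379 0.038 0.001]
```

Request:
{"api": "servo_tool", "payload": {
  "increments": [
    {"hand": 1,"travel": [0,0,2],"yaw": 0},
    {"hand": 1,"travel": [0,0,2],"yaw": 0},
    {"hand": 1,"travel": [0,0,1],"yaw": 0},
    {"hand": 1,"travel": [0,0,0],"yaw": 0},
    {"hand": 1,"travel": [0,0,0],"yaw": 0}
  ]
}}

```text
t: 35.55
tcp_pos: [0.501, -0.3493, 0.1051]
tool_rot: [0.418, 0.909, -0.001, 0.002]
force: [-2.6, 3.6, 14.3]
finger_gap: 0.394
```

```bash
python3 -c "
from h import *
tgt(.5225,-.3745,.0045,40.6);avgM(1)"
```

```text
t 35.55 tcp [ 0.501  -0.3493  0.1051] jaw 40.6 travel_mm [-3.270e+01 -1.000e-01  1.008e+02] len 33.0 yaw 0.0 tilt 0.22 gap 0.394 F [-2.62  3.58 14.32] M [0.486 0.483 0.018] q1,6 [-45. -86.]
toolM,F [ 0.05   0.683 -0.019 -2.622  3.581 14.321] [0. 0. 0. 0. 0. 0.]
```

Request:
{"api": "servo_tool", "payload": {
  "increments": [
    {"hand": 1,"travel": [0,0,-1],"yaw": 0},
    {"hand": 1,"travel": [4,0,0],"yaw": 0},
    {"hand": 1,"travel": [4,0,0.4],"yaw": 0},
    {"hand": 1,"travel": [4,0,0.6],"yaw": 0},
    {"hand": 1,"travel": [0,0,0],"yaw": 0}
  ]
}}

```text
t: 36.1
tcp_pos: [0.4933, -0.3403, 0.103]
tool_rot: [0.418, 0.908, -0.001, 0.002]
force: [0.8, 0.0, 5.4]
finger_gap: 0.398
```

```bash
python3 -c "
from h import *
tgt(.5225,-.3745,.0045,40.6);avgM(2);s=manip.sense()
snap('scene','s23')
over2('s23','o23',120,110,220,200,7,[tiltbox(s['tcp_pos'],np.radians(-49.4),np.radians(f),off=52,perp=.012) for f in (80,90)])"
```

```text
t 36.1 tcp [ 0.4933 -0.3403  0.103 ] jaw 40.6 travel_mm [-44.5  -0.1  98.7] len 44.0 yaw -0.0 tilt 0.26 gap 0.398 F [0.77 0.04 5.4 ] M [-0.148 -0.032 -0.033] q1,6 [-45. -86.]
toolM,F [ 7.600e-02 -1.710e-01  6.000e-03 -1.460e-01  1.880e-01  6.018e+00] [0.003 0.027 0.019 0.647 0.101 0.434]
```

View pics/o23.png

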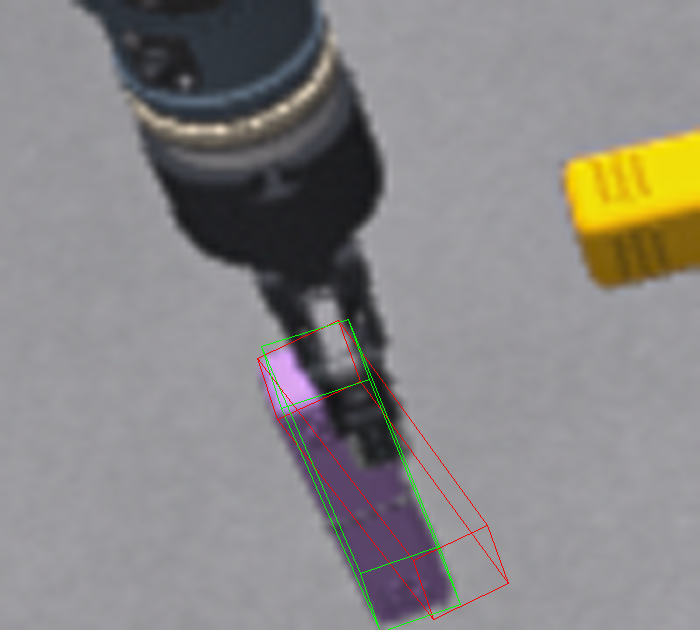

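Request:
{"api": "servo_tool", "payload": {
  "increments": [
    {"hand": 1,"travel": [2,0,0.4],"yaw": 0},
    {"hand": 1,"travel": [2,0,0.4],"yaw": 0},
    {"hand": 1,"travel": [0,0,-1.5],"yaw": 0},
    {"hand": 0.5,"travel": [0,0,0],"yaw": 0},
    {"hand": 0.4,"travel": [0,0,0],"yaw": 0},
    {"hand": 0.3,"travel": [0,0,0],"yaw": 0},
    {"hand": 0.3,"travel": [0,0,0],"yaw": 0},
    {"hand": 0.3,"travel": [0,0,0],"yaw": 0}
  ]
}}

```text
t: 37.05
tcp_pos: [0.4897, -0.3362, 0.102]
tool_rot: [0.418, 0.908, 0.0, -0.0]
force: [0.0, -0.0, -0.2]
finger_gap: 0.697
```

```bash
python3 -c "
from h import *
tgt(.5225,-.3745,.0045,40.6);avgM(1);s=manip.sense()
snap('scene','s24')
over2('s24','o24',120,110,220,200,7,[tiltbox(s['tcp_pos'],np.radians(-49.4),np.radians(f),off=49+23-(.144-s['tcp_pos'][2]-.023)*0-0,perp=.012) for f in ()])"
```

```text
t 37.05 tcp [ 0.4897 -0.3362  0.102 ] jaw 40.59 travel_mm [-50.5   0.   97.4] len 50.0 yaw -0.01 tilt 0.02 gap 0.697 F [ 0.03 -0.03 -0.21] M [ 0.003 -0.01   0.029] q1,6 [-45. -86.]
toolM,F [-0.01  -0.005 -0.029  0.031 -0.028 -0.21 ] [0. 0. 0. 0. 0. 0.]
```

View pics/o24.png

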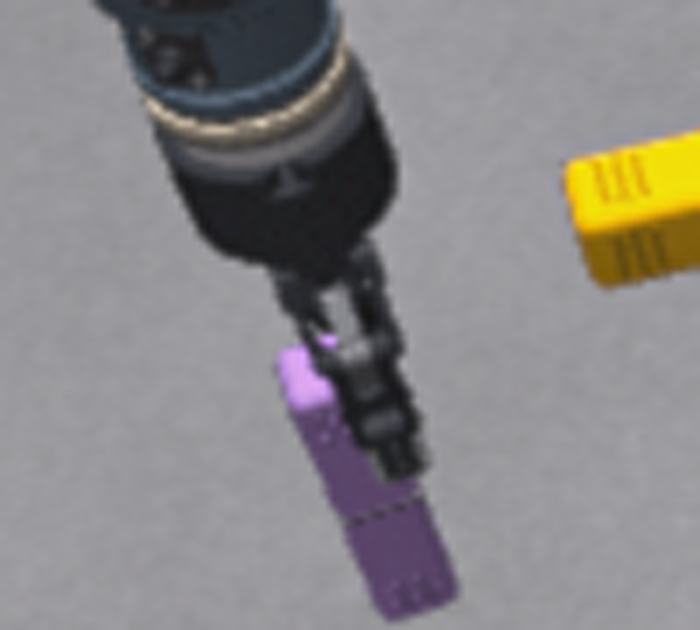

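```bash
python3 -c "
from h import *
d=load('s24')
P=lambda u,v:(120+u/7-.43,110+v/7-.43)
raw=[(297,412,1,1,-1),(346,523,0,1,-1),(424,494,0,1,1),(388,622,-1,1,-1),(458,597,-1,1,1),(279,358,1,-1,-1)]
pts=[(*P(u,v),i,j,m) for u,v,i,j,m in raw]
def model(p):
    x,y,h=p;cc,ss=np.cos(h),np.sin(h);X=np.array([cc,ss]);Y=np.array([-ss,cc])
    return np.array([proj(d,[*(np.array([x,y])-X*m*.0165+Y*j*.0165),.072+i*.072]) for _,_,i,j,m in pts])
r=least_squares(lambda p:(model(p)-np.array([q[:2] for q in pts])).ravel(),[.49,-.336,np.radians(-49)])
print(r.x[:2],np.degrees(r.x[2]));print((model(r.x)-np.array([q[:2] for q in pts])).round(1).tolist())
tgt(r.x[0],r.x[1],.0986,40.6)
"
```

```text
[ 0.49879905 -0.34734153] -46.40819052187052
[[-0.4, -0.7], [-0.2, 0.1], [0.1, -0.0], [0.5, 1.3], [1.4, 0.6], [-1.3, -1.3]]
t 37.15 tcp [ 0.4897 -0.3363  0.102 ] jaw 40.59 travel_mm [-14.3  -0.3   3.4] len 14.0 yaw -0.01 tilt 0.01 gap 0.695 F [ 0.27 -0.64 -0.46] M [0.001 0.002 0.015] q1,6 [-45. -86.]
```

Request:
{"api": "servo_tool", "payload": {
  "increments": [
    {"hand": 0.3,"travel": [-7,0,1],"yaw": 0},
    {"hand": 0.3,"travel": [-7,0,2],"yaw": 0},
    {"hand": 0.3,"travel": [0,0,0],"yaw": 0},
    {"hand": 1,"travel": [0,0,0],"yaw": 0},
    {"hand": 1,"travel": [0,0,0],"yaw": 0},
    {"hand": 1,"travel": [0,0,0],"yaw": 0},
    {"hand": 1,"travel": [0,0,0],"yaw": 0},
    {"hand": 1,"travel": [0,0,0],"yaw": 0},
    {"hand": 1,"travel": [0,0,0],"yaw": 0}
  ],
  "newtons": 60
}}

```text
t: 38.05
tcp_pos: [0.4989, -0.3468, 0.0991]
tool_rot: [0.418, 0.908, 0.0, -0.0]
force: [-0.1, -0.9, -0.7]
finger_gap: 0.39
```

```bash
python3 -c "
from h import *
avgM(1);tgt(.4545,-.1896,.003,-8.4)"
```

```text
toolM,F [-0.02  -0.077  0.035 -0.071 -0.883 -0.657] [0. 0. 0. 0. 0. 0.]
t 38.1 tcp [ 0.4989 -0.3469  0.0991] jaw 40.59 travel_mm [148.3  68.6  96.1] len 163.0 yaw 48.99 tilt 0.01 gap 0.394 F [-0.32  0.73 -0.9 ] M [ 0.02  -0.021 -0.047] q1,6 [-45. -86.]
```

Request:
{"api": "servo_tool", "payload": {
  "increments": [
    {"hand": 1,"travel": [0,0,-5],"yaw": 0},
    {"hand": 1,"travel": [0,0,-15],"yaw": 0},
    {"hand": 1,"travel": [0,0,-30],"yaw": 7},
    {"hand": 1,"travel": [0,0,-40],"yaw": 7},
    {"hand": 1,"travel": [0,0,-40],"yaw": 7},
    {"hand": 1,"travel": [0,0,-40],"yaw": 7},
    {"hand": 1,"travel": [0,0,-30],"yaw": 7},
    {"hand": 1,"travel": [0,0,-15],"yaw": 7},
    {"hand": 1,"travel": [0,0,0],"yaw": 7},
    {"hand": 1,"travel": [0,0,0],"yaw": 0}
  ]
}}

```text
t: 39.1
tcp_pos: [0.4983, -0.3463, 0.3142]
tool_rot: [0.757, 0.653, -0.0, -0.0]
force: [-0.1, 0.2, -4.8]
finger_gap: 0.393
```

```bash
python3 -c "
from h import *
avgM(2);tgt(.549,.2715,.31,-8.4);s=manip.sense()
snap('scene','s25');crop('s25','c25',130,60,270,180,5)"
```

```text
toolM,F [ 0.028 -0.024 -0.007  0.19   0.318 -4.15 ] [0.001 0.012 0.029 0.217 0.106 0.436]
t 39.2 tcp [ 0.4981 -0.3462  0.3131] jaw -8.27 travel_mm [618.6 -38.5   4.2] len 620.0 yaw 0.13 tilt 0.16 gap 0.388 F [ 0.18  0.47 -4.1 ] M [-0.023  0.044  0.013] q1,6 [-45. -37.]
```

View pics/c25.png

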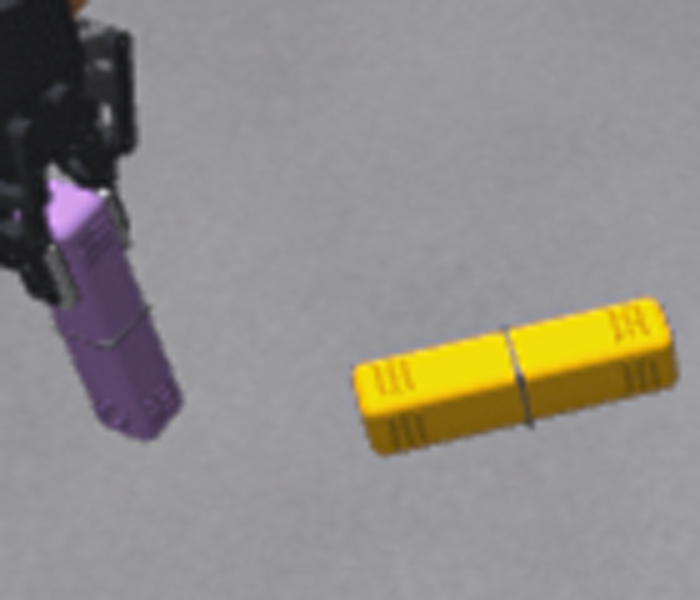

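Request:
{"api": "servo_tool", "payload": {
  "increments": [
    {"hand": 1,"travel": [15,-0.9,0],"yaw": 0},
    {"hand": 1,"travel": [30,-1.8,0],"yaw": 0},
    {"hand": 1,"travel": [38,-2.4,0],"yaw": 0},
    {"hand": 1,"travel": [38,-2.4,0],"yaw": 0},
    {"hand": 1,"travel": [38,-2.4,0],"yaw": 0},
    {"hand": 1,"travel": [38,-2.4,0],"yaw": 0},
    {"hand": 1,"travel": [38,-2.4,0],"yaw": 0},
    {"hand": 1,"travel": [38,-2.4,0],"yaw": 0},
    {"hand": 1,"travel": [38,-2.4,0],"yaw": 0},
    {"hand": 1,"travel": [38,-2.4,0],"yaw": 0},
    {"hand": 1,"travel": [38,-2.4,0],"yaw": 0},
    {"hand": 1,"travel": [38,-2.4,0],"yaw": 0},
    {"hand": 1,"travel": [38,-2.4,0],"yaw": 0},
    {"hand": 1,"travel": [38,-2.4,0],"yaw": 0},
    {"hand": 1,"travel": [38,-2.4,0],"yaw": 0},
    {"hand": 1,"travel": [38,-2.4,0],"yaw": 0},
    {"hand": 1,"travel": [28,-1.7,0],"yaw": 0},
    {"hand": 1,"travel": [14,-0.9,0],"yaw": 0},
    {"hand": 1,"travel": [0,0,0],"yaw": 0},
    {"hand": 1,"travel": [0,0,0],"yaw": 0}
  ]
}}

```text
t: 41.25
tcp_pos: [0.5503, 0.2705, 0.3136]
tool_rot: [0.757, 0.654, -0.001, 0.0]
force: [0.2, -0.2, -4.9]
finger_gap: 0.39
```

```bash
python3 -c "
from h import *
avgM(2);tgt(.549,.2715,.2031,-8.4);s=manip.sense()
snap('scene','s26');crop('s26','c26',330,110,490,260,5)"
```

```text
toolM,F [-4.000e-03 -7.000e-03  1.200e-02  2.200e-02 -5.060e-01 -4.153e+00] [0.003 0.014 0.005 0.148 0.239 0.535]
t 41.35 tcp [0.5507 0.2697 0.3139] jaw -8.48 travel_mm [  1.6  -1.9 110.8] len 2.0 yaw -0.08 tilt 0.07 gap 0.387 F [ 0.19  0.18 -4.  ] M [-0.032  0.013  0.017] q1,6 [16. 24.]
```

View pics/c26.png

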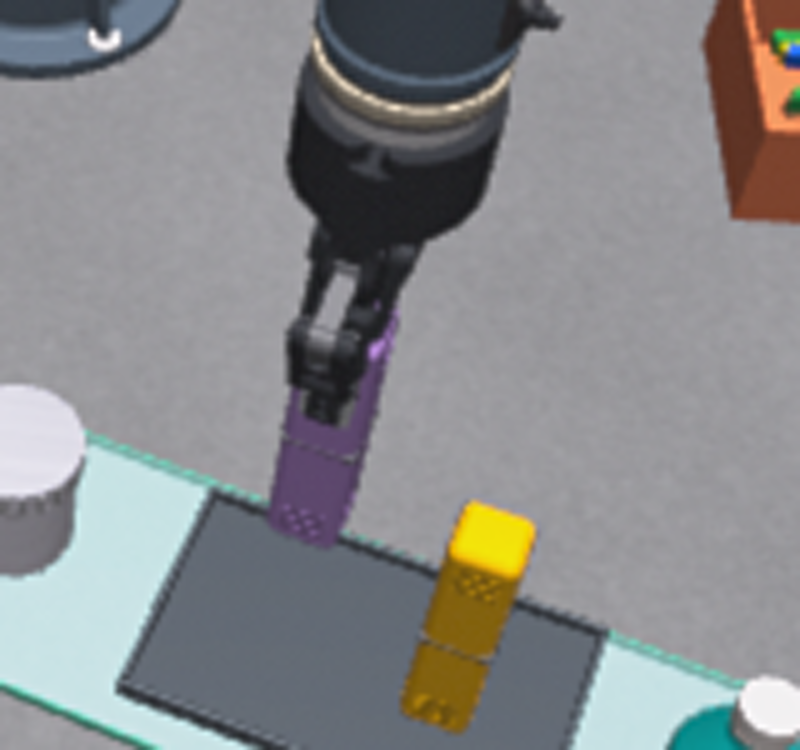

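Request:
{"api": "servo_tool", "payload": {
  "increments": [
    {"hand": 1,"travel": [1,-1.5,15],"yaw": 0},
    {"hand": 1,"travel": [0,0,25],"yaw": 0},
    {"hand": 1,"travel": [0,0,25],"yaw": 0},
    {"hand": 1,"travel": [0,0,18],"yaw": 0},
    {"hand": 1,"travel": [0,0,10],"yaw": 0},
    {"hand": 1,"travel": [0,0,6],"yaw": 0},
    {"hand": 1,"travel": [0,0,3],"yaw": 0},
    {"hand": 1,"travel": [0,0,0],"yaw": 0},
    {"hand": 1,"travel": [0,0,0],"yaw": 0}
  ]
}}

```text
t: 42.3
tcp_pos: [0.5503, 0.2724, 0.2131]
tool_rot: [0.757, 0.653, 0.001, 0.0]
force: [-0.3, 1.2, -4.2]
finger_gap: 0.39
```

```bash
python3 -c "
from h import *
avgM(1);tgt(.549,.2715,.2031,-8.4)"
```

```text
toolM,F [-0.016 -0.007  0.023 -0.259  1.2   -4.214] [0. 0. 0. 0. 0. 0.]
t 42.35 tcp [0.5502 0.2725 0.2131] jaw -8.41 travel_mm [-1.2 -1.1 10. ] len 2.0 yaw -0.01 tilt 0.11 gap 0.388 F [ 0.01  0.62 -3.58] M [-0.01   0.027 -0.017] q1,6 [16. 24.]
```

Request:
{"api": "servo_tool", "payload": {
  "increments": [
    {"hand": 1,"travel": [0,0,2.5],"yaw": 0},
    {"hand": 1,"travel": [0,0,2.5],"yaw": 0},
    {"hand": 1,"travel": [0,0,1.5],"yaw": 0},
    {"hand": 1,"travel": [0,0,1],"yaw": 0},
    {"hand": 1,"travel": [0,0,0.8],"yaw": 0},
    {"hand": 1,"travel": [0,0,0.6],"yaw": 0},
    {"hand": 1,"travel": [0,0,0],"yaw": 0}
  ]
}}

```text
t: 43.05
tcp_pos: [0.5497, 0.2723, 0.2032]
tool_rot: [0.757, 0.653, 0.0, 0.0]
force: [1.0, -0.6, -4.6]
finger_gap: 0.392
```

```bash
python3 -c "
from h import *
avgM(1);tgt(.549,.2715,.2031,-8.4)"
```

```text
toolM,F [ 4.100e-02 -4.000e-03 -1.300e-02  1.010e+00 -5.800e-01 -4.576e+00] [0. 0. 0. 0. 0. 0.]
t 43.1 tcp [0.5497 0.2723 0.2032] jaw -8.41 travel_mm [-0.9 -0.5  0.1] len 1.0 yaw -0.01 tilt 0.0 gap 0.392 F [-0.09  0.   -4.02] M [ 0.012 -0.026  0.025] q1,6 [16. 24.]
```

Request:
{"api": "servo_tool", "payload": {
  "increments": [
    {"hand": 1,"travel": [0,0,0.4],"yaw": 0},
    {"hand": 1,"travel": [0,0,0.4],"yaw": 0},
    {"hand": 1,"travel": [0,0,0],"yaw": 0}
  ]
}}

```text
t: 43.4
tcp_pos: [0.5497, 0.2724, 0.2031]
tool_rot: [0.757, 0.653, 0.0, 0.0]
force: [-1.6, -0.1, 1.3]
finger_gap: 0.389
```

```bash
python3 -c "
from h import *
avgM(2);tgt(.549,.2715,.2031,-8.4)"
```

```text
toolM,F [ 0.317 -0.119  0.027 -1.436 -0.089  1.943] [0.021 0.017 0.006 0.14  0.014 0.488]
t 43.5 tcp [0.5497 0.2723 0.2031] jaw -8.41 travel_mm [-0.9 -0.6 -0. ] len 1.0 yaw -0.01 tilt 0.04 gap 0.394 F [-1.59 -0.53  2.43] M [-0.109  0.329  0.025] q1,6 [16. 24.]
```

It is resting on the tray floor. I'll release it gently and withdraw.

Request:
{"api": "servo_tool", "payload": {
  "increments": [
    {"hand": 0.55,"travel": [0,0,0],"yaw": 0},
    {"hand": 0.45,"travel": [0,0,0],"yaw": 0},
    {"hand": 0.35,"travel": [0,0,0],"yaw": 0},
    {"hand": 0.3,"travel": [0,0,0],"yaw": 0},
    {"hand": 0.3,"travel": [0,0,0],"yaw": 0}
  ]
}}

```text
t: 44.0
tcp_pos: [0.5497, 0.2723, 0.2024]
tool_rot: [0.757, 0.653, 0.0, 0.0]
force: [0.9, 0.3, -0.5]
finger_gap: 0.701
```

```bash
python3 -c "
from h import *
avgM(1);tgt(.549,.2715,.2031,-8.4)
snap('scene','s27');crop('s27','c27',330,130,490,280,5)"
```

```text
toolM,F [-0.004  0.041  0.046  0.949  0.341 -0.478] [0. 0. 0. 0. 0. 0.]
t 44.05 tcp [0.5497 0.2723 0.2024] jaw -8.41 travel_mm [-0.9 -0.6 -0.7] len 1.0 yaw -0.01 tilt 0.0 gap 0.696 F [ 0.13  0.1  -0.12] M [ 0.048  0.01  -0.044] q1,6 [16. 24.]
```

View pics/c27.png

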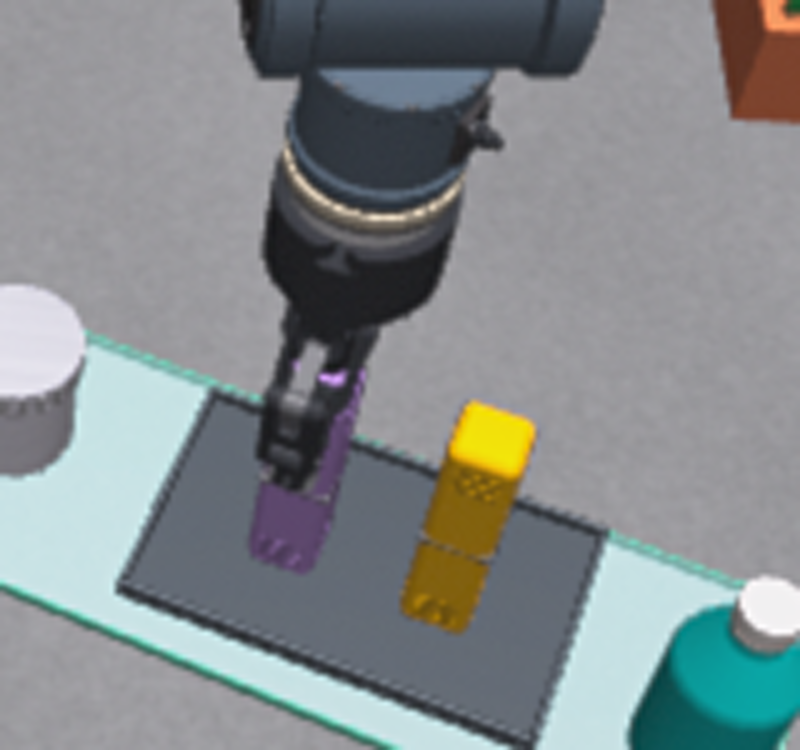

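Request:
{"api": "servo_tool", "payload": {
  "increments": [
    {"hand": 0.3,"travel": [0,0,-5],"yaw": 0},
    {"hand": 0.3,"travel": [0,0,-20],"yaw": 0},
    {"hand": 0.3,"travel": [0,0,-35],"yaw": 0},
    {"hand": 0.3,"travel": [0,0,-40],"yaw": 0},
    {"hand": 0.3,"travel": [0,0,-35],"yaw": 0},
    {"hand": 0.3,"travel": [-10,-20,-15],"yaw": 0},
    {"hand": 0.3,"travel": [0,-40,0],"yaw": 0},
    {"hand": 0.3,"travel": [0,-40,0],"yaw": 0},
    {"hand": 0.3,"travel": [0,-30,0],"yaw": 0},
    {"hand": 0.3,"travel": [0,0,0],"yaw": 0},
    {"hand": 0.3,"travel": [0,0,0],"yaw": 0}
  ]
}}

```text
t: 45.2
tcp_pos: [0.4195, 0.2816, 0.3533]
tool_rot: [0.757, 0.654, 0.001, 0.0]
force: [0.4, -0.3, 0.0]
finger_gap: 0.702
```

```bash
python3 -c "
from h import *
tgt(.549,.2715,.2031,-8.4)
snap('scene','s28')
a=load('s0')['im'].astype(int);b=load('s28')['im'].astype(int)
# shift check of untouched things: diffs in windows
for n,(x0,y0,x1,y1) in dict(bottle=(455,243,495,295),tin=(314,185,350,226),scoop=(184,253,240,298),brush=(140,240,168,280)).items(): print(n,np.abs(a-b)[y0:y1,x0:x1].max(),np.abs(a-b)[y0:y1,x0:x1].mean().round(2))"
```

```text
t 45.2 tcp [0.4195 0.2816 0.3533] jaw -8.36 travel_mm [  8.7 129.3 150.4] len 130.0 yaw 0.04 tilt 0.12 gap 0.702 F [ 0.4  -0.34  0.01] M [-0.001 -0.008 -0.016] q1,6 [21. 30.]
bottle 7 1.84
tin 5 2.1
scoop 5 2.0
brush 5 2.01
```

View pics/s28.png

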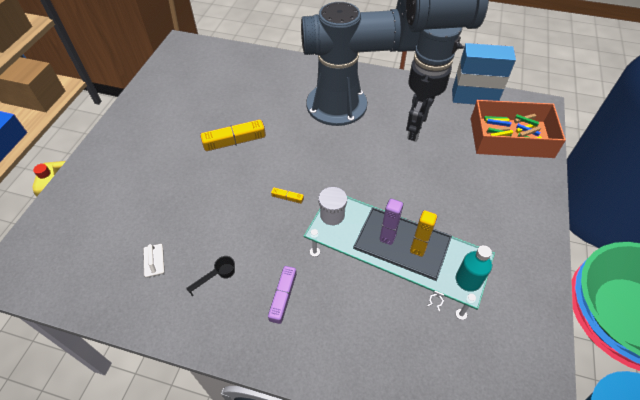

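Both cases stand upright in the tray, lilac at (391,222) and yellow at (425,233). The bottle, tin, scoop and brush windows differ from the first picture only by noise, and the gripper is clear. I'll hand in.

```bash
python3 -c "
from h import *
print(manip.sign_off())"
```

```text
the job is handed in; nothing more can be done
None
```

Both cases are standing upright in the tray with the heavy end down, and I handed the job in at about 45 s of the 72 s allowed.

- **Feeling the heavy end:** I lifted each case level by its middle. The yellow read +0.094 N·m and the lilac −0.114 N·m about the tool's y axis, so I had the heavy end of each. Both then swung heavy end down when held softly by the other end, which agrees.
- **Turning them upright:** I gripped each one softly at 20 N near its light end, let it swing down, and squared it up standing on the worktop. I then regripped it at 60 N, carried it over, lowered it into the tray in steps of 1 mm or less at the end, and released it.
- **Last checks:** The final picture shows both cases upright in the tray and the gripper clear of them. In the picture, the bottle, tin, scoop and hand brush show only camera noise compared with the start.
- **What didn't go cleanly:**
  - My first attempt to lever the yellow case upright against the worktop slid, so I swung it with a quick arm move instead.
  - While squaring the cases up on the worktop, they were pressed with up to about 27 N (yellow) and 18 N (lilac).
  - The tilt fits from the pictures were only good to a few degrees. That stopped mattering once each case stood free on the worktop before I regripped it.

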